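Go / no-go check of a leaning pipe branch with a double-ended plug gauge

ROBOT

A 6-joint arm with a two-finger parallel gripper is mounted at the origin on the work surface. World frame = base frame: x ahead of the robot, y to its left, z up, the work surface at z = 0. Lengths are in m, angles in degrees, forces in N, time in s.
With the tool pointing down it reaches from about 0.3 to 0.75 m from the base axis. Payload 8.5 kg.
Tool frame: the origin (TCP) lies midway between the tips of the shut fingers; the grasp point (between the pads) lies env.tcp_to_grasp behind it (env.tcp_to_grasp is the distance from the TCP to the grasp point, in m); z points along the fingers, y is the direction in which the jaws open and shut (so a half turn about z gives the same grasp; the last joint's range is limited). The gripper opens to 85 mm and grips with 20 to 120 N. Pads are 22 mm wide; open, the fingers measure 114 mm over their backs; the gripper's body (76 mm by 85 mm) begins 54 mm behind the grasp point. The pads swing forward as they close: fully open they stand 13 mm farther back than shut.
Start: joints at [-12.336, 21.807, 74.336, -0, 83.858, -12.336], TCP at [0.55, 0, 0.231] pointing down, gripper open.
Joint ranges: [-178.18, 178.18], [-50.72, 133.34], [12.68, 142.11], [-81.47, 261.47], [9.98, 163.14], [-165.26, 165.26]. Speed limits (degrees/s): [136.94, 136.94, 180, 180, 180, 180].

INTERFACE

Orientations are given as a 3x3 rotation matrix whose columns are the frame's x, y, z axes.
In Python, from rig import readout, imaging, job, env gives the robot as it stands.
- The arm moves only by the tool move_arm, never from a script. Its argument "motion" is a list of rows, each a list of 3 entries, a list of its own where there are three numbers: the shift along the tool's x, y, z normalised to -1 to 1, where 1 is 0.02 m, then the turn, a rotation vector about the tool's x, y, z normalised to -1 to 1, where 1 is 120 degrees, then the gripper command: -1 is shut, 1 is fully open, values between are in proportion. In form: [[[tx, ty, tz], [rx, ry, rz], claw], ...]. A call has 1 to 12 rows; each row shifts and turns the pose as measured when the row begins, along the tool's axes as they then stand; what a row does not reach is not made up. A row lasts 1/12 s, in which the tool goes at most 41.7 mm and 7.16 degrees, less where a joint would pass 70% of its speed; a pose out of reach is approached as far as the arm can. A call with a number of a shift or a turn outside -1 to 1 is refused whole. A call with a gripper value outside its range is refused whole. The fingers move at their own pace and stop on an object; "squeeze" is the grip in N (left out, the last holds). Time passes only in rows, so rows that do not move let the fingers close. It gives the time, the measured TCP pose, the force and the opening at its end, in the units of the state.
- readout.observe(): the state, without advancing time (a new reading comes with each control period).
- imaging.get_image(name): name is "scene" or "side" or "wrist"; returns a dict with "img" (384x512x3 uint8, blue, green, red), "fov_y" (degrees; the focal length in pixels is half the picture's height over the tangent of half this angle, whatever the lens; pixels are square), "cx", "cy" (the principal point, pixels), "eye" and "orientation" of the camera in the world. Camera axes: x right, y up, looking along -z (the intrinsics and any distortion apply to the point x, -y, -z); pixel columns grow to the right and rows downward; lengths in m; the calibration is good to about 2 mm. A picture is of the moment at which its call begins. There is no depth.
- job.close_job(): hands the job in, once; it reports no verdict.
The state is a dict: "time_s": time; "q": joint angles; "qvel": joint speeds; "joint_efforts": joint torques, N m; "position": TCP position; "tool_rot": TCP orientation; "ft_force": force on the tool from outside, world axes, zero at the start; "wrist_torque": the same for the moment, N m; "grip_width": finger opening in m.
Only numpy, scipy, OpenCV 4.12 (cv2) and the standard library are available. Lean on these libraries where they do the work, as an engineer would, in place of code of your own. Each camera call takes 0.05 s, during which the arm holds its last target.

TASK

Check the bore of the fitting's leaning branch with the double-ended plug gauge: slide the long go plug all the way in until its collar sits on the rim, draw it out and lay the gauge back on its V-rest, letting go of it there, so that you can change your grip for the other end. Then square the short no-go plug up to the same mouth and press it firmly for a moment to confirm that it will not enter, and finish with the gauge lying in both Vs of its rest again, let go. Leave the loose coupling, saddle clamp and carton where they are.

Things in the scene. Friction and masses are not known exactly. Their poses are not given: they have to be found in the camera images.
- gauge: Loose metal plug gauge, 0.24-0.38 kg. Origin: middle of handle; x along it to the go end, z up at the start. Handle: square 20 x 20 mm bar, x -28 to 28. Necks: 16 mm round, |x| 28 to 52. Go end: collar 40 mm dia, x 52 to 56, then long plug 28 mm dia, x 56 to 88, nose chamfer 2 mm. No-go end: short plug 34 mm dia, x -52 to -66, no collar. Starts in the rest, go end to robot's left (+y) +-20 deg.
- go_tip (a point): Centre of the go plug's end face, 88 mm from the gauge's origin along +x. Grip hint: a straight-down grip on the lying gauge would need the tool tilted 55 degrees at the branch; a grip on the handle tilted 30 degrees, fingers pointing down and towards the end to be used, needs 25 degrees there, the hand above the gauge, on the run-pipe side, fingers pointing down and to the fitting's +x.
- nogo_tip (a point): Centre of the short no-go plug's end face, 66 mm from the gauge's origin along -x. It needs the mirrored grip: tilted with the fingers pointing down and towards the no-go end.
- rest: Fixed rest: base plate 130 x 90 x 10 mm with two upright 8 mm V-plates, centred 40 mm either side of the middle along its x axis. Origin: middle of the base's underside; z up. The gauge lies along x with its necks in the Vs (90 degree Vs, 37 mm wide at the top, tips at 110 mm height), either way round, with 8 mm play each way along x. At the start the gauge's x axis is the rest's x axis.
- rest_mid (a point): Point above the middle of the rest, 100 mm over the bench: where the gauge's origin is when it lies centred in the two Vs.
- fitting: Fixed dark cast pipe fitting clamped on a plate 150 x 100 x 10 mm. Origin: middle of the plate's underside, under the upright run pipe (66 mm diameter, its top 105 mm above the bench); z up. The side branch leans towards the fitting's x axis, away from the robot.
- branch: The leaning branch, fixed to the fitting. Origin: centre of its mouth, in the rim's plane, 68 mm from the run's axis, 122 mm above the bench. z axis: out of the mouth along the bore, 35 degrees from vertical, leaning to the fitting's +x; y level. Bore 30 mm diameter, 48 mm deep, mouth chamfer 1.5 mm (33 mm diameter there); rim 48 mm outside, band 52 mm diameter below it.
- coupling: Loose bystander: short dark pipe coupling standing on end, 54 mm diameter, 50 mm high. Origin: centre of its underside.
- saddle: Loose bystander: grey half-round saddle clamp lying on its side, about 135 mm across its ears, 28 mm high. Origin: on the bench at the centre of its half ring.
- carton: Loose bystander: closed carton 90 x 70 x 50 mm. Origin: centre of its underside.

How it is judged (in metres and radians):
On the way, in this order (a step that is already met when the one before it is completed fails the run):
1. the go plug is fully in the branch, collar within 3 mm of the rim (z of go_tip in the frame of branch below -0.029 m and x of go_tip in the frame of branch between -0.005 and 0.005 m and y of go_tip in the frame of branch between -0.005 and 0.005 m and angle between the x axis of gauge and the z axis of branch, either way round below 0.12 rad), for 0.2 s.
2. the gauge lies in both Vs of the rest, let go (distance between gauge and rest_mid below 0.012 m and y of gauge in the frame of rest between -0.004 and 0.004 m and z of gauge in the frame of rest between 0.095 and 0.105 m and angle between the x axis of gauge and the x axis of rest, either way round below 0.08 rad and contact force between the fingers and gauge below 0.2 N and linear speed of gauge below 0.02 m/s), for 0.2 s.
3. the no-go plug is pressed squarely on the branch's mouth with at least 4 N and does not enter (z of nogo_tip in the frame of branch between -0.004 and 0.003 m and x of nogo_tip in the frame of branch between -0.005 and 0.005 m and y of nogo_tip in the frame of branch between -0.005 and 0.005 m and angle between the x axis of gauge and the z axis of branch, either way round below 0.12 rad and contact force between gauge and fitting above 4 N), for 0.3 s.
At the end, for the whole second after the job is handed in: The gauge lies at rest in both Vs of its rest, either way round, let go: its origin within 12 mm of the rest's mid point (4 mm across, 5 mm in height), its axis within 0.08 rad of the rest's; the coupling, saddle clamp and carton are within 30 mm of where they stood (all of step 2 and distance of each of coupling, saddle, carton from where it was at the start of the episode below 0.03 m); the robot touches nothing.
It fails at once if the loose coupling is pushed more than 30 mm (distance of coupling from where it was at the start of the episode above 0.03 m).
It fails at once if the saddle clamp is pushed more than 30 mm (distance of saddle from where it was at the start of the episode above 0.03 m).
It fails at once if the carton is pushed more than 30 mm (distance of carton from where it was at the start of the episode above 0.03 m).
It also fails if it takes over 72 s, if anything falls off the work surface, if the arm or the gripper's body presses on something with over 40 N, if the wrist force passes 120 N, or if a joint passes its speed limit or range.

## Working session

There is one attempt and no reset: what is moved stays moved. The work goes in short steps, Python scripts to look and compute and a tool call to move; the robot and the scene stay as the last step left them, time stands still between calls to the robot, and variables do not carry over. Pictures are saved under pics/ and viewed, and the job is handed in when it is done.

Besides the shell and the picture viewer there is one more tool, called after "Request:" by a JSON object that holds its "op" and its "data", one argument or row to a line. move_arm: Moves the arm, as the interface text tells. Its arguments: {"type":"object","properties":{"motion":{"type":"array","items":{"type":"array"}},"squeeze":{"type":"number"}},"required":["motion"]}

```bash
ls; mkdir -p pics; python3 - <<'E'
from rig import readout, imaging, job, env
import cv2
print([a for a in dir(env) if a[0]!='_'],env.tcp_to_grasp)
s=readout.observe();print(s)
for n in ['scene','side','wrist']:
    d=imaging.get_image(n);cv2.imwrite(f'pics/{n}0.png',d['img'])
    print(n,{k:v for k,v in d.items() if k!='img'})
E
```

```text
pics
['MotionError', 'tcp_to_grasp'] 0.0187
{'time_s': 0.0, 'q': array([-1.23345890e+01,  2.18408810e+01,  7.43848629e+01,  1.37198858e-03,
        8.38567023e+01, -1.23353546e+01]), 'qvel': array([-0.08876126, -0.06595941, -0.06759576,  0.05322211,  0.01788614,
        0.02489887]), 'joint_efforts': array([-1.00240642e-03, -4.48466885e+01, -2.31285810e+01, -2.87182611e-04,
        4.73836102e-03,  1.77242771e-05]), 'position': array([5.49713872e-01, 7.79523906e-05, 2.30712151e-01]), 'tool_rot': array([[-1.05502398e-05,  9.99999019e-01, -1.40065593e-03],
       [ 9.99999945e-01,  1.10133755e-05,  3.30649021e-04],
       [ 3.30664123e-04, -1.40065236e-03, -9.99998964e-01]]), 'ft_force': array([-0.65948166,  0.3410725 ,  0.31824402]), 'wrist_torque': array([ 0.02063765, -0.02205288, -0.04138977]), 'grip_width': 0.08518202359354472}
scene {'fov_y': 43.39617073129931, 'cx': 258.6871133601352, 'cy': 194.71644736451918, 'eye': array([ 1.26516118, -0.30314055,  0.79949013]), 'orientation': array([[ 0.42374262, -0.6226291 ,  0.65785652],
       [ 0.90571682,  0.30001246, -0.29944877],
       [-0.01091963,  0.72272092,  0.69105371]])}
side {'fov_y': 54.88040462423659, 'cx': 256.7990854925934, 'cy': 192.7984179744523, 'eye': array([ 0.2479994 , -0.46069151,  0.5967429 ]), 'orientation': array([[ 0.79119045,  0.3865699 , -0.47390018],
       [-0.61123639,  0.52541963, -0.59188199],
       [ 0.0201927 ,  0.75795641,  0.65199258]])}
wrist {'fov_y': 62.06719418317262, 'cx': 258.01318070515555, 'cy': 191.40725334132708, 'eye': array([0.54886043, 0.07612434, 0.37344154]), 'orientation': array([[ 9.99997162e-01,  1.06545772e-04,  2.38021671e-03],
       [-8.15572295e-04,  9.53956699e-01,  2.99943246e-01],
       [-2.23866599e-03, -2.99944336e-01,  9.53954078e-01]])}
```

View pics/scene0.png

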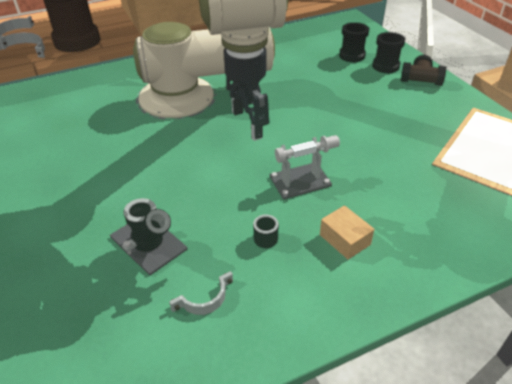

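View pics/side0.png

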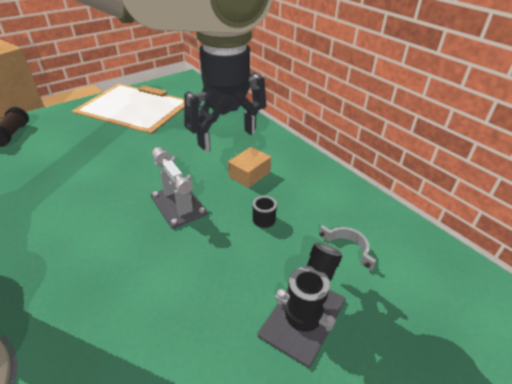

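View pics/wrist0.png

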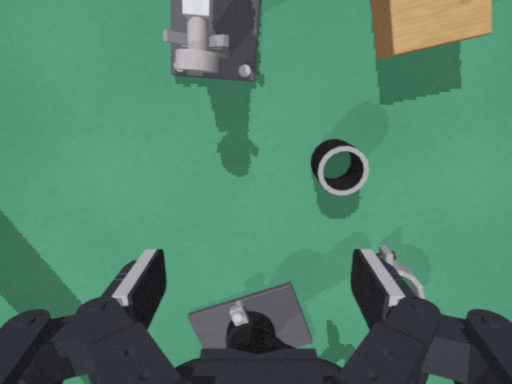

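```bash
cat > h.py <<'E'
import numpy as np, cv2
from rig import readout, imaging, job, env
from scipy.spatial.transform import Rotation as R
def K(d):
    f=d['img'].shape[0]/2/np.tan(np.radians(d['fov_y']/2)); return f
def ray(d,u,v):
    f=K(d); c=np.array([(u-d['cx'])/f,-(v-d['cy'])/f,-1.]); w=d['orientation']@c; return d['eye'],w/np.linalg.norm(w)
def onz(d,u,v,z):
    e,w=ray(d,u,v); return e+w*(z-e[2])/w[2]
def tri(*obs):
    A=np.zeros((3,3));b=np.zeros(3);L=[]
    for d,u,v in obs:
        e,w=ray(d,u,v);P=np.eye(3)-np.outer(w,w);A+=P;b+=P@e;L.append((e,w))
    x=np.linalg.solve(A,b); return x,[np.linalg.norm(np.cross(x-e,w)) for e,w in L]
def proj(d,p):
    c=d['orientation'].T@(np.asarray(p)-d['eye']);f=K(d);return np.array([d['cx']+f*c[0]/-c[2],d['cy']-f*c[1]/-c[2]])
def crop(d,x0,y0,w,h,s,fn):
    cv2.imwrite(fn,cv2.resize(d['img'][y0:y0+h,x0:x0+w],None,fx=s,fy=s,interpolation=cv2.INTER_CUBIC))
import pickle
def snap(n,tag):
    d=imaging.get_image(n);cv2.imwrite(f'pics/{n}_{tag}.png',d['img']);pickle.dump(d,open(f'pics/{n}_{tag}.pkl','wb'));return d
def load(n,tag): return pickle.load(open(f'pics/{n}_{tag}.pkl','rb'))
E
python3 - <<'E'
from h import *
a=snap('scene','a');b=snap('side','a');c=snap('wrist','a')
crop(a,100,180,100,100,6,'pics/sc_fit.png')
crop(a,260,125,100,80,7,'pics/sc_rest.png')
crop(b,140,135,100,100,6,'pics/si_rest.png')
crop(b,250,220,130,140,4,'pics/si_fit.png')
E
```

```text
(no output)
```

View pics/sc_fit.png

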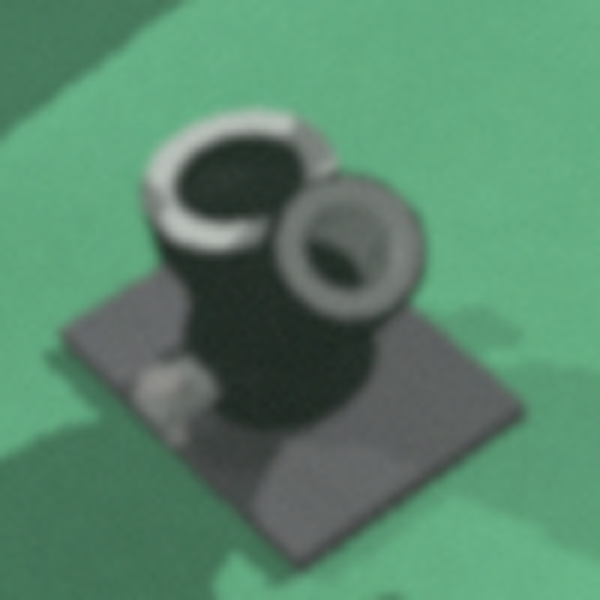

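View pics/sc_rest.png

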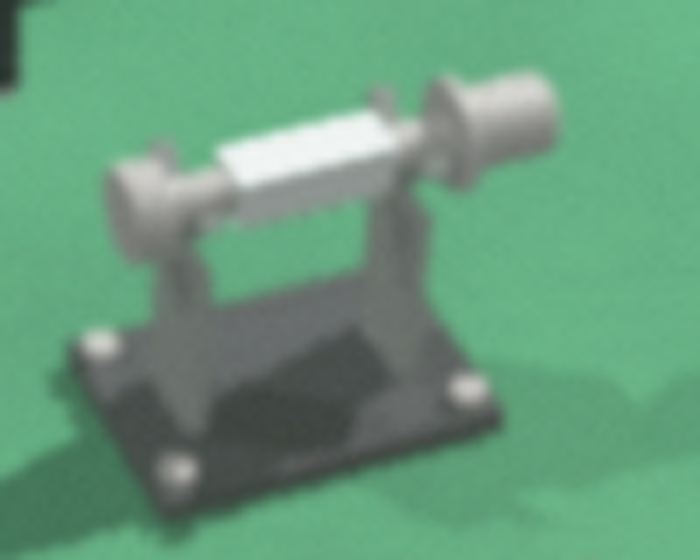

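View pics/si_rest.png

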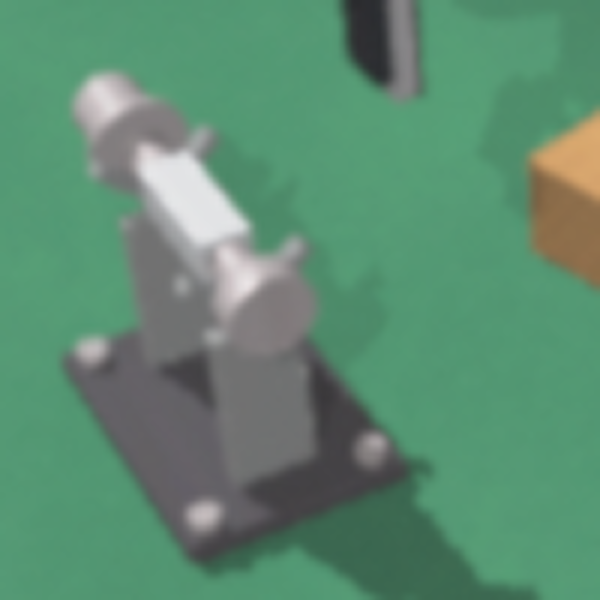

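View pics/si_fit.png

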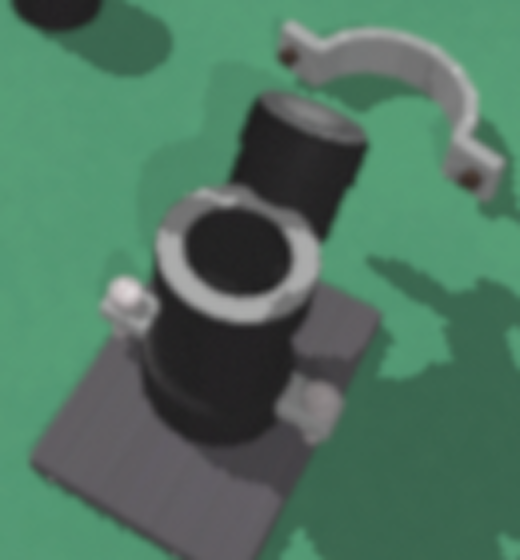

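```bash
python3 - <<'E'
from h import *
a=load('scene','a');b=load('side','a');c=load('wrist','a')
print('mouth',tri((a,158.3,221.3),(b,329.2,248.7)))
print(onz(a,158.3,221.3,.122),onz(b,329.2,248.7,.122))
print('run',tri((a,140,210.3),(b,309.5,283.2)))
print(onz(a,140,210.3,.105),onz(b,309.5,283.2,.105))
S=lambda x,y:(a,260+x/7,125+y/7)
D=lambda x,y:(b,140+x/6,135+y/6)
# handle corners: nogo end near(scene left)...
sc=[(217,150),(240,190),(400,147),(378,110)]; si=[(205,248),(250,230),(188,150),(140,165)]
P=[]
for p,q in zip(sc,si):
    # top z .110
    print(onz(*S(*p),.11),onz(*D(*q),.11),tri(S(*p),D(*q)))
E
```

```text
mouth (array([ 0.60329245, -0.21561693,  0.121711  ]), [np.float64(0.00038771336814339487), np.float64(0.0003877133681433139)])
[ 0.60337294 -0.21527995  0.122     ] [ 0.60306312 -0.21618827  0.122     ]
run (array([ 0.53919317, -0.23780441,  0.10303064]), [np.float64(0.00021534913655179945), np.float64(0.00021534913655170675)])
[ 0.54113504 -0.23778298  0.105     ] [ 0.53803736 -0.23892239  0.105     ]
[0.49516462 0.13108874 0.11      ] [0.49366005 0.12696775 0.11      ] (array([0.49460462, 0.13074827, 0.10839276]), [np.float64(0.0012132964564536023), np.float64(0.0012132964564535535)])
[0.51701014 0.12799031 0.11      ] [0.51142861 0.12679715 0.11      ] (array([0.51317196, 0.13035006, 0.10671308]), [np.float64(0.00027358910167678486), np.float64(0.0002735891016766974)])
[0.52004228 0.18604407 0.11      ] [0.51664367 0.18322603 0.11      ] (array([0.51801658, 0.18713066, 0.10765292]), [np.float64(0.0004988777353372122), np.float64(0.0004988777353372268)])
[0.49950369 0.18948867 0.11      ] [0.49799133 0.18511952 0.11      ] (array([0.49898423, 0.18922992, 0.10837924]), [np.float64(0.001219469924007607), np.float64(0.0012194699240076266)])
```

Request:
{"op": "move_arm", "data": {
  "motion": [
    [[1,-0.28,0],[0,0,0],1],
    [[1,-0.28,0],[0,0,0],1],
    [[1,-0.28,0],[0,0,0],1],
    [[1,-0.28,0],[0,0,0],1],
    [[1,-0.28,0],[0,0,0],1],
    [[1,-0.28,0],[0,0,0],1],
    [[1,-0.28,0],[0,0,0],1],
    [[0.8,-0.2,0],[0,0,0],1],
    [[0,0,0],[0,0,0],1]
  ]
}}

```text
time_s: 1.05
position: [0.5048, 0.1615, 0.2301]
tool_rot: [[0.004, 1.0, -0.002], [1.0, -0.004, 0.0], [0.0, -0.002, -1.0]]
ft_force: [0.3, -0.6, 0.6]
grip_width: 0.0855
```

```bash
python3 - <<'E'
from h import *
c=snap('wrist','b'); s=readout.observe(); print(s['position'],s['q'],s['time_s'],s['tool_rot'].round(3))
cv2.imwrite('pics/wb.png',cv2.resize(c['img'],(800,600)))
E
```

```text
[0.505209   0.16040698 0.23008943] [ 4.81498248e+00  1.99047005e+01  7.75297508e+01 -1.47060068e-02
  8.26751439e+01  5.04493162e+00] 1.1 [[ 0.004  1.    -0.002]
 [ 1.    -0.004 -0.   ]
 [-0.    -0.002 -1.   ]]
```

View pics/wb.png

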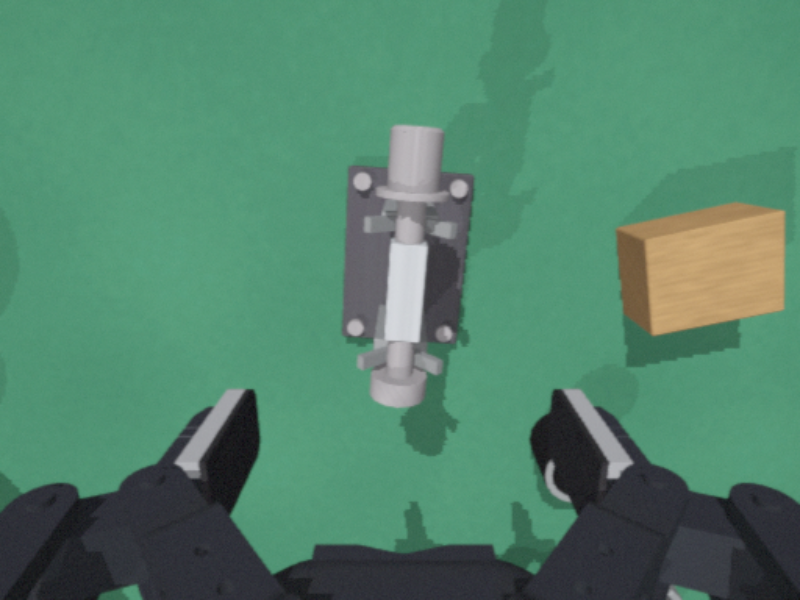

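```bash
cat >> h.py <<'E'
def handle(d,x0,y0,x1,y1,thr,z=.11):
    g=d['img'][y0:y1,x0:x1].min(axis=2); m=(g>thr).astype(np.uint8)
    cs,_=cv2.findContours(m,cv2.RETR_EXTERNAL,cv2.CHAIN_APPROX_NONE); c=max(cs,key=cv2.contourArea)
    r=cv2.minAreaRect(c); b=cv2.boxPoints(r)+[x0,y0]
    W=np.array([onz(d,u,v,z) for u,v in b]); return b,W,cv2.contourArea(c)
E
python3 - <<'E'
from h import *
c=load('wrist','b')
for t in (185,195,205):
    b,W,A=handle(c,230,130,300,235,t)
    print(t,b.round(1).tolist(),A); print(W.round(4).tolist(),W.mean(0), [np.linalg.norm(W[i]-W[i-1]).round(4) for i in range(4)])
    e=[W[i]-W[i-1] for i in range(4)];e=max(e,key=np.linalg.norm);print(np.degrees(np.arctan2(e[1],e[0])))
# gauge ends & axis: go tip edge centre, no-go
for u,v,z in [(408/1.5625,0,0)]: pass
for n,(u,v) in dict(gobL=(362,181),gobR=(459,188),nbL=(355,327),nbR=(444,334)).items(): print(n,onz(c,u/1.5625,v/1.5625,.014))
E
```

```text
185 [[245.9, 217.0], [250.1, 155.5], [272.4, 157.0], [268.2, 218.6]] 1274.0
[[0.4923, 0.1312, 0.11], [0.4967, 0.1864, 0.11], [0.5153, 0.185, 0.11], [0.5121, 0.1297, 0.11]] [0.5041036  0.15807657 0.11      ] [np.float64(0.0198), np.float64(0.0554), np.float64(0.0187), np.float64(0.0555)]
-93.32985645239114
195 [[246.0, 216.9], [250.4, 155.6], [272.3, 157.2], [267.9, 218.4]] 1240.0
[[0.4924, 0.1314, 0.11], [0.4969, 0.1863, 0.11], [0.5152, 0.1849, 0.11], [0.5118, 0.1298, 0.11]] [0.50408776 0.15808578 0.11      ] [np.float64(0.0195), np.float64(0.0551), np.float64(0.0183), np.float64(0.0552)]
-93.51936005625973
205 [[246.1, 216.6], [250.4, 155.8], [271.6, 157.3], [267.3, 218.2]] 1178.0
[[0.4925, 0.1316, 0.11], [0.497, 0.1861, 0.11], [0.5146, 0.1847, 0.11], [0.5113, 0.1301, 0.11]] [0.50384372 0.15811643 0.11      ] [np.float64(0.0188), np.float64(0.0547), np.float64(0.0177), np.float64(0.0548)]
-93.55389525741879
gobL [0.47422737 0.21177406 0.014     ]
gobR [0.54245725 0.20667129 0.014     ]
nbL [0.4656509 0.1024025 0.014    ]
nbR [0.53410775 0.0964138  0.014     ]
```

```bash
cat >> h.py <<'E'
def nrm(v): v=np.array(v,float); return v/np.linalg.norm(v)
def rot(y,z): y=nrm(y);z=nrm(z); return np.column_stack([np.cross(y,z),y,z])
def plan(pos,Rt,n,p0=None,R0=None,claw=1):
    s=readout.observe(); p0=s['position'] if p0 is None else p0; R0=s['tool_rot'] if R0 is None else R0
    w=R.from_matrix(R0.T@Rt).as_rotvec(); 
    print('dist mm',1000*np.linalg.norm(pos-p0),'rot',np.degrees(np.linalg.norm(w)).round(2))
    rows=[]
    for i in range(n):
        Ri=R0@R.from_rotvec(w*i/n).as_matrix()
        t=Ri.T@((pos-p0)/n)/.02; r=np.degrees(w/n)/120
        rows.append([t.round(2).tolist(),r.round(3).tolist(),claw])
    print(rows)
gh=np.radians(85.6); G=np.array([np.cos(gh),np.sin(gh),0]); C=np.array([.504,.158,.1]); Z=np.array([0,0,1.])
YR=np.array([G[1],-G[0],0])
def grasp(sgn,back=0): # sgn +1 go end
    z=-np.cos(np.pi/6)*Z+.5*sgn*G; Rt=rot(YR,z); return C+z*(.0197-back),Rt
E
python3 - <<'E'
from h import *
p,Rt=grasp(1,.06); print(p); plan(p,Rt,6)
p2,_=grasp(1,0);plan(p2,Rt,4,p,Rt)
E
```

```text
[0.50245411 0.13790939 0.13490082]
dist mm 97.84989848087882 rot 30.31
[[[-0.19, -0.02, 0.79], [-0.002, 0.042, 0.006], 1], [[-0.26, -0.02, 0.77], [-0.002, 0.042, 0.006], 1], [[-0.32, -0.02, 0.75], [-0.002, 0.042, 0.006], 1], [[-0.39, -0.02, 0.72], [-0.002, 0.042, 0.006], 1], [[-0.45, -0.02, 0.68], [-0.002, 0.042, 0.006], 1], [[-0.51, -0.01, 0.64], [-0.002, 0.042, 0.006], 1]]
dist mm 59.99999999999999 rot 0.0
[[[-0.0, -0.0, 0.75], [0.0, 0.0, 0.0], 1], [[-0.0, -0.0, 0.75], [0.0, 0.0, 0.0], 1], [[-0.0, -0.0, 0.75], [0.0, 0.0, 0.0], 1], [[-0.0, -0.0, 0.75], [0.0, 0.0, 0.0], 1]]
```

Request:
{"op": "move_arm", "data": {
  "motion": [
    [[-0.19,-0.02,0.79],[-0.002,0.042,0.006],1],
    [[-0.26,-0.02,0.77],[-0.002,0.042,0.006],1],
    [[-0.32,-0.02,0.75],[-0.002,0.042,0.006],1],
    [[-0.39,-0.02,0.72],[-0.002,0.042,0.006],1],
    [[-0.45,-0.02,0.68],[-0.002,0.042,0.006],1],
    [[-0.51,-0.01,0.64],[-0.002,0.042,0.006],1],
    [[0,0,0],[0,0,0],1]
  ]
}}

```text
time_s: 1.68
position: [0.507, 0.1332, 0.1339]
tool_rot: [[0.068, 0.996, 0.062], [0.85, -0.09, 0.519], [0.523, 0.017, -0.852]]
ft_force: [-1.0, 0.0, -0.9]
grip_width: 0.0858
```

```bash
python3 - <<'E'
from h import *
p,Rt=grasp(1,0); plan(p,Rt,4)
s=readout.observe(); print(s['position'],s['q'].round(1))
c=snap('wrist','c');cv2.imwrite('pics/wc.png',cv2.resize(c['img'],(800,600)))
g=p-Rt[:,2]*.0187;print(proj(c,C+[0,0,.01])*1.5625)
for a in (-28,28):
  for b in(-10,10): print((proj(c,C+G*a/1000+YR*b/1000+[0,0,.01])*1.5625).round(0))
E
```

```text
dist mm 61.60830114464108 rot 1.96
[[[0.03, -0.08, 0.77], [0.003, -0.003, -0.0], 1], [[0.04, -0.07, 0.77], [0.003, -0.003, -0.0], 1], [[0.04, -0.07, 0.77], [0.003, -0.003, -0.0], 1], [[0.05, -0.07, 0.77], [0.003, -0.003, -0.0], 1]]
[0.50702837 0.13321899 0.13386199] [-13.9  24.7  95.3  34.   68.3 -24.2]
[391.18308998 330.25366518]
[364. 406.]
[419. 406.]
[365. 260.]
[416. 259.]
```

View pics/wc.png

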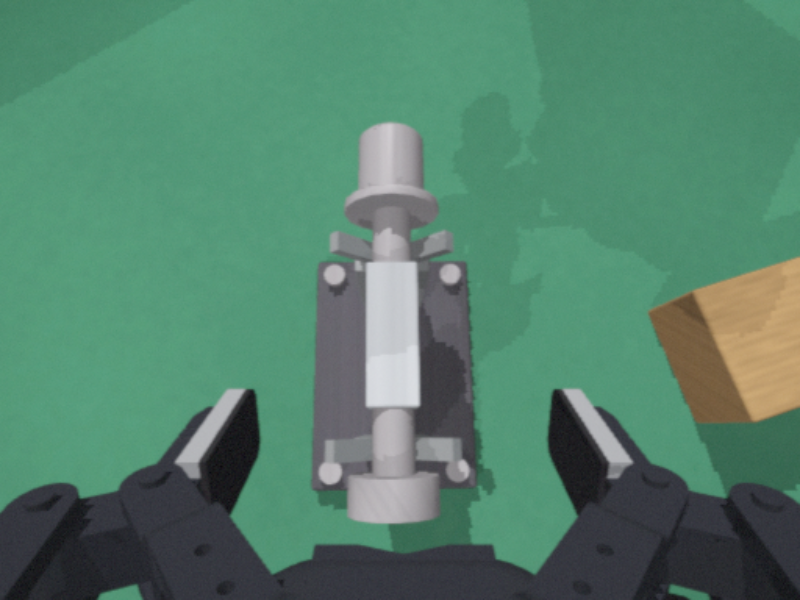

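Request:
{"op": "move_arm", "data": {
  "motion": [
    [[0.03,-0.08,0.77],[0.003,-0.003,0],1],
    [[0.04,-0.07,0.77],[0.003,-0.003,0],1],
    [[0.04,-0.07,0.77],[0.003,-0.003,0],1],
    [[0.05,-0.07,0.77],[0.003,-0.003,0],1],
    [[0,0,0],[0,0,0],1]
  ]
}}

```text
time_s: 2.15
position: [0.5099, 0.1667, 0.0873]
tool_rot: [[0.063, 0.997, 0.045], [0.872, -0.076, 0.484], [0.486, 0.009, -0.874]]
ft_force: [-0.4, 0.4, -0.5]
grip_width: 0.0857
```

```bash
python3 - <<'E'
from h import *
p,Rt=grasp(1,0); plan(p,Rt,1)
E
```

```text
dist mm 6.8706628336283515 rot 1.03
[[[-0.07, -0.26, 0.21], [0.004, 0.008, 0.002], 1]]
```

Request:
{"op": "move_arm", "data": {
  "motion": [
    [[-0.07,-0.26,0.21],[0.004,0.008,0.002],1],
    [[0,0,0],[0,0,0],1]
  ]
}}

```text
time_s: 2.32
position: [0.5054, 0.1684, 0.0847]
tool_rot: [[0.062, 0.997, 0.039], [0.864, -0.073, 0.499], [0.5, 0.003, -0.866]]
ft_force: [-0.5, -0.5, -0.8]
grip_width: 0.0854
```

```bash
python3 - <<'E'
from h import *
p,Rt=grasp(1,0); plan(p,Rt,1)
E
```

```text
dist mm 1.9439532796090082 rot 0.27
[[[-0.07, -0.03, 0.06], [0.0, -0.0, 0.002], 1]]
```

Request:
{"op": "move_arm", "data": {
  "motion": [
    [[-0.07,-0.03,0.06],[0,0,0.002],1],
    [[0,0,0],[0,0,0],-1],
    [[0,0,0],[0,0,0],-1],
    [[0,0,0],[0,0,0],-1],
    [[0,0,0],[0,0,0],-1],
    [[0,0,0],[0,0,0],-1],
    [[0,0,0],[0,0,0],-1],
    [[0,0,0],[0,0,0],-1],
    [[0,0,0],[0,0,0],-1],
    [[0,0,0],[0,0,0],-1]
  ],
  "squeeze": 80
}}

```text
time_s: 3.15
position: [0.5061, 0.166, 0.086]
tool_rot: [[0.065, 0.997, 0.044], [0.864, -0.078, 0.497], [0.499, 0.006, -0.866]]
ft_force: [-0.1, -0.6, 1.6]
grip_width: 0.0184
```

```bash
python3 - <<'E'
from h import *
p,Rt=grasp(1,0); plan(p,Rt,1);s=readout.observe(); print(s['position'],s['q'].round(1),s['grip_width'])
c=snap('wrist','d');cv2.imwrite('pics/wd.png',cv2.resize(c['img'],(800,600)))
E
```

```text
dist mm 3.850083065505764 rot 0.33
[[[-0.0, -0.07, 0.18], [0.003, 0.0, 0.001], 1]]
[0.50609573 0.16597455 0.08604061] [ -9.3  29.   97.3  34.7  61.1 -24. ] 0.01836924913836439
```

View pics/wd.png

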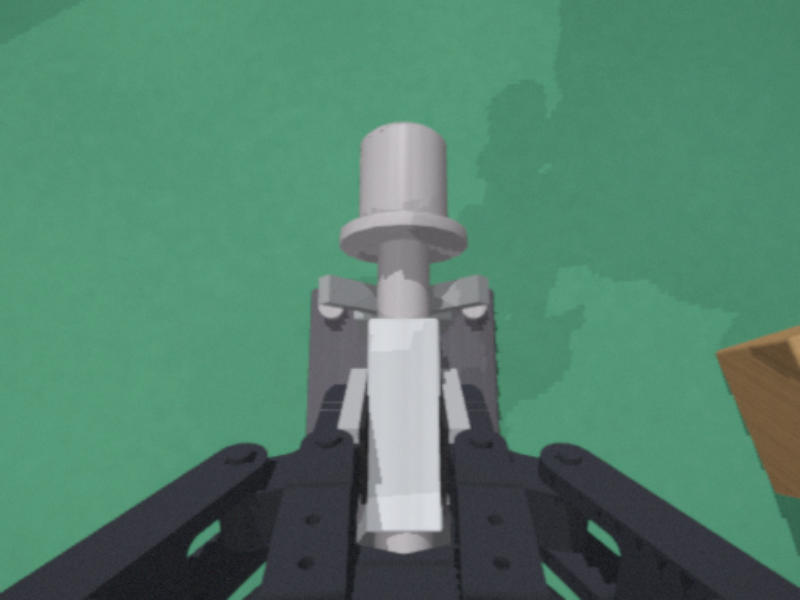

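```bash
cat > fk.py <<'E'
from h import *
from scipy.optimize import least_squares
def Rm(q,s):
    q=np.radians(q); r=lambda a,x:R.from_euler(a,x).as_matrix()
    return r('z',q[0])@r('y',q[1]+q[2])@r('z',s[0]*q[3])@r('y',q[4])@r('z',s[1]*q[5])@CST
CST=np.array([[0,-1,0],[1,0,0],[0,0,1.]]) # tune
E
python3 - <<'E'
import fk; from fk import *
s=readout.observe(); q=s['q']
c0=np.array([-12.3346,21.841,74.385,0,83.857,-12.335]); R0=np.array([[0,1,0],[1,0,0],[0,0,-1.]])
for sg in [(1,1),(1,-1),(-1,1),(-1,-1)]:
    fk.CST=np.eye(3); A=Rm(c0,sg).T@R0; fk.CST=A
    print(sg,A.round(2).tolist(),np.degrees(R.from_matrix(Rm(q,sg).T@s['tool_rot']).magnitude()))
print(R.from_matrix(np.eye(3)).magnitude())
E
```

```text
(1, 1) [[-0.0, -1.0, -0.0], [1.0, -0.0, -0.0], [0.0, -0.0, 1.0]] 0.08300096384965672
(1, -1) [[0.42, -0.91, -0.0], [0.91, 0.42, 0.0], [0.0, -0.0, 1.0]] 23.42117769837905
(-1, 1) [[-0.0, -1.0, -0.0], [1.0, -0.0, -0.0], [0.0, -0.0, 1.0]] 69.30551719975364
(-1, -1) [[0.42, -0.91, -0.0], [0.91, 0.42, 0.0], [0.0, -0.0, 1.0]] 61.10482988324488
0.0
```

```bash
cat >> fk.py <<'E'
SG=(1,1)
def fkp(q,P):
    L1,L2,d,h,Lt=P; a=np.radians(q); r=L1*np.sin(a[1])+L2*np.sin(a[1]+a[2]); z=h+L1*np.cos(a[1])+L2*np.cos(a[1]+a[2])
    M=Rm(q,SG); return R.from_euler('z',a[0]).as_matrix()@np.array([r,d,z])+Lt*M[:,2],M
D=[([-12.33459,21.840881,74.384863,0,83.8567,-12.33535],[.5497139,.000078,.2307]),
([4.81498,19.90470,77.52975,-.0147,82.67514,5.0449],[.505209,.160407,.230089]),
([-9.3,29.0,97.3,34.7,61.1,-24.0],[.506096,.165975,.08604]),
([-13.9,24.7,95.3,34,68.3,-24.2],[.507028,.133219,.133862])]
def fit():
    f=lambda P:np.concatenate([fkp(np.array(q),P)[0]-p for q,p in D]+[0.001*(P-P0)])
    P0=np.array([.4,.4,.117,.35,.2]); return least_squares(f,P0)
def ik(p,Rt,P,q0):
    f=lambda q:np.concatenate([(fkp(q,P)[0]-p)*10,R.from_matrix(fkp(q,P)[1].T@Rt).as_rotvec()])
    r=least_squares(f,q0,x_scale=30); return r.x,np.abs(r.fun).max()
E
python3 - <<'E'
from fk import *
r=fit();P=r.x;print(P,[((fkp(np.array(q),P)[0]-p)*1000).round(1).tolist() for q,p in D])
M=np.array([.6032,-.2157,.122]); th=np.arctan2(.0222,.0641);th=np.radians(19.2)
fx=np.array([np.cos(th),np.sin(th),0]);fy=np.array([-fx[1],fx[0],0])
b=np.sin(np.radians(35))*fx+np.cos(np.radians(35))*Z
zt=np.sin(np.radians(25))*fx-np.cos(np.radians(25))*Z
for nm,y,d in(('go',fy,.1),('go',fy,.056),('nogo',-fy,.066)):
    Rt=rot(y,zt);p=M+b*d+zt*.0165
    for q0 in ([-31,30,80,0,80,-140],[-31,30,80,-30,80,-120],[-31,30,80,0,80,40],[-31,30,80,30,80,40]):
        q,e=ik(p,Rt,P,np.array(q0,float));print(nm,d,q.round(1),e.round(4))
E
```

```text
[0.36765232 0.38672969 0.11358431 0.21639773 0.2724828 ] [[-16.6, -0.4, 12.5], [-8.4, -4.6, 9.5], [7.8, 2.6, -13.1], [11.3, 1.4, -9.0]]
go 0.1 [ -33.6   35.4   66.6   22.    64.  -150.1] 0.0
go 0.1 [ -33.6   35.4   66.6   22.    64.  -150.1] 0.0
go 0.1 [-33.6  35.4  66.6  22.   64.  209.9] 0.0
go 0.1 [-33.6  35.4  66.6  22.   64.  209.9] 0.0
go 0.056 [ -35.6   33.9   74.4   23.8   58.9 -154.9] 0.0
go 0.056 [ -35.6   33.9   74.4   23.8   58.9 -154.9] 0.0
go 0.056 [-35.6  33.9  74.4  23.8  58.9 205.1] 0.0
go 0.056 [-35.6  33.9  74.4  23.8  58.9 205.1] 0.0
nogo 0.066 [-35.1  34.2  72.8  23.3  60.   26.2] 0.0
nogo 0.066 [-35.1 109.1 -72.8  25.  125.8  53.6] 0.0
nogo 0.066 [-35.1  34.2  72.8  23.3  60.   26.2] 0.0
nogo 0.066 [-35.1  34.2  72.8  23.3  60.   26.2] 0.0
```

```bash
python3 - <<'E'
from h import *
s=readout.observe();print(s['time_s'])
rel=s['tool_rot'].T@(C-s['position']);ax=s['tool_rot'].T@G;print(rel,ax)
E
cat >> h.py <<'E'
MO=np.array([.6032,-.2157,.122]); th=np.radians(19.2)
def br():
    fx=np.array([np.cos(th),np.sin(th),0]);fy=np.array([-fx[1],fx[0],0])
    return fx,fy,np.sin(np.radians(35))*fx+np.cos(np.radians(35))*Z
def branchpose(d,sgn,rel):
    # gauge origin at mouth+b*d; sgn+1 go
    fx,fy,b=br(); zt=np.sin(np.radians(25))*fx-np.cos(np.radians(25))*Z
    Rt=rot(sgn*fy,zt); return MO+b*d-Rt@rel,Rt
E
python3 - <<'E'
from h import *
rel=np.array([0,0,-.0160])
s=readout.observe();p1=s['position']+[0,0,.13]
plan(p1,s['tool_rot'],7)
p,Rt=branchpose(.14,1,rel);print(p);plan(p,Rt,24,p1,s['tool_rot'],-1)
w=R.from_matrix(s['tool_rot'].T@Rt).as_rotvec()
for f in np.linspace(0,1,6): print((s['tool_rot']@R.from_rotvec(w*f).as_matrix())[:,2].round(2))
E
```

```text
3.2
[-5.85218507e-05 -1.38253359e-03 -1.61531817e-02] [ 0.86639935 -0.00140799  0.49934976]
dist mm 130.0 rot 0.0
[[[0.46, 0.01, -0.8], [0.0, 0.0, 0.0], 1], [[0.46, 0.01, -0.8], [0.0, 0.0, 0.0], 1], [[0.46, 0.01, -0.8], [0.0, 0.0, 0.0], 1], [[0.46, 0.01, -0.8], [0.0, 0.0, 0.0], 1], [[0.46, 0.01, -0.8], [0.0, 0.0, 0.0], 1], [[0.46, 0.01, -0.8], [0.0, 0.0, 0.0], 1], [[0.46, 0.01, -0.8], [0.0, 0.0, 0.0], 1]]
[ 0.68541986 -0.18706802  0.22218036]
dist mm 396.02790410748526 rot 121.8
[[[-0.6, 0.43, -0.36], [0.002, -0.012, -0.04], -1], [[-0.65, 0.38, -0.35], [0.002, -0.012, -0.04], -1], [[-0.69, 0.32, -0.33], [0.002, -0.012, -0.04], -1], [[-0.72, 0.26, -0.31], [0.002, -0.012, -0.04], -1], [[-0.75, 0.19, -0.3], [0.002, -0.012, -0.04], -1], [[-0.77, 0.13, -0.28], [0.002, -0.012, -0.04], -1], [[-0.78, 0.06, -0.26], [0.002, -0.012, -0.04], -1], [[-0.79, -0.01, -0.24], [0.002, -0.012, -0.04], -1], [[-0.79, -0.07, -0.22], [0.002, -0.012, -0.04], -1], [[-0.79, -0.14, -0.2], [0.002, -0.012, -0.04], -1], [[-0.78, -0.21, -0.18], [0.002, -0.012, -0.04], -1], [[-0.76, -0.27, -0.16], [0.002, -0.012, -0.04], -1], [[-0.74, -0.34, -0.14], [0.002, -0.012, -0.04], -1], [[-0.71, -0.4, -0.12], [0.002, -0.012, -0.04], -1], [[-0.68, -0.46, -0.1], [0.002, -0.012, -0.04], -1], [[-0.64, -0.52, -0.08], [0.002, -0.012, -0.04], -1], [[-0.59, -0.57, -0.06], [0.002, -0.012, -0.04], -1], [[-0.55, -0.62, -0.04], [0.002, -0.012, -0.04], -1], [[-0.49, -0.66, -0.03], [0.002, -0.012, -0.04], -1], [[-0.43, -0.7, -0.01], [0.002, -0.012, -0.04], -1], [[-0.37, -0.74, -0.0], [0.002, -0.012, -0.04], -1], [[-0.31, -0.76, 0.01], [0.002, -0.012, -0.04], -1], [[-0.24, -0.79, 0.02], [0.002, -0.012, -0.04], -1], [[-0.18, -0.81, 0.03], [0.002, -0.012, -0.04], -1]]
[ 0.04  0.5  -0.87]
[ 0.04  0.39 -0.92]
[ 0.09  0.28 -0.96]
[ 0.17  0.19 -0.97]
[ 0.28  0.14 -0.95]
[ 0.4   0.14 -0.91]
```

Request:
{"op": "move_arm", "data": {
  "motion": [
    [[0.46,0.01,-0.8],[0,0,0],-1],
    [[0.46,0.01,-0.8],[0,0,0],-1],
    [[0.46,0.01,-0.8],[0,0,0],-1],
    [[0.46,0.01,-0.8],[0,0,0],-1],
    [[0.46,0.01,-0.8],[0,0,0],-1],
    [[0.46,0.01,-0.8],[0,0,0],-1],
    [[0.46,0.01,-0.8],[0,0,0],-1]
  ]
}}

```text
time_s: 3.78
position: [0.5044, 0.1653, 0.2142]
tool_rot: [[0.073, 0.997, 0.031], [0.865, -0.079, 0.495], [0.496, -0.009, -0.868]]
ft_force: [-0.2, 0.2, -2.2]
grip_width: 0.0188
```

Request:
{"op": "move_arm", "data": {
  "motion": [
    [[-0.6,0.43,-0.36],[0.002,-0.012,-0.04],-1],
    [[-0.65,0.38,-0.35],[0.002,-0.012,-0.04],-1],
    [[-0.69,0.32,-0.33],[0.002,-0.012,-0.04],-1],
    [[-0.72,0.26,-0.31],[0.002,-0.012,-0.04],-1],
    [[-0.75,0.19,-0.3],[0.002,-0.012,-0.04],-1],
    [[-0.77,0.13,-0.28],[0.002,-0.012,-0.04],-1],
    [[-0.78,0.06,-0.26],[0.002,-0.012,-0.04],-1],
    [[-0.79,-0.01,-0.24],[0.002,-0.012,-0.04],-1],
    [[-0.79,-0.07,-0.22],[0.002,-0.012,-0.04],-1],
    [[-0.79,-0.14,-0.2],[0.002,-0.012,-0.04],-1],
    [[-0.78,-0.21,-0.18],[0.002,-0.012,-0.04],-1],
    [[-0.76,-0.27,-0.16],[0.002,-0.012,-0.04],-1]
  ]
}}

```text
time_s: 4.78
position: [0.5985, -0.0167, 0.2171]
tool_rot: [[-0.819, 0.564, 0.109], [0.573, 0.789, 0.219], [0.038, 0.242, -0.97]]
ft_force: [-0.3, -0.2, -3.1]
grip_width: 0.0188
```

```bash
python3 - <<'E'
from h import *
rel=np.array([0,0,-.0160])
s=readout.observe();print(s['position'],s['q'].round(1),s['grip_width'])
p,Rt=branchpose(.14,1,rel);plan(p,Rt,12,claw=-1)
E
```

```text
[ 0.59846021 -0.0167008   0.21710089] [-19.1  25.2  72.5  14.3  80.7 -75.9] 0.018799699790535872
dist mm 191.34463981105978 rot 59.12
[[[-0.7, -0.35, -0.14], [0.001, -0.013, -0.039], -1], [[-0.68, -0.41, -0.12], [0.001, -0.013, -0.039], -1], [[-0.64, -0.46, -0.1], [0.001, -0.013, -0.039], -1], [[-0.6, -0.51, -0.08], [0.001, -0.013, -0.039], -1], [[-0.56, -0.56, -0.06], [0.001, -0.013, -0.039], -1], [[-0.52, -0.61, -0.05], [0.001, -0.013, -0.039], -1], [[-0.47, -0.65, -0.03], [0.001, -0.013, -0.039], -1], [[-0.41, -0.68, -0.02], [0.001, -0.013, -0.039], -1], [[-0.36, -0.71, -0.01], [0.001, -0.013, -0.039], -1], [[-0.3, -0.74, 0.0], [0.001, -0.013, -0.039], -1], [[-0.24, -0.76, 0.01], [0.001, -0.013, -0.039], -1], [[-0.17, -0.78, 0.02], [0.001, -0.013, -0.039], -1]]
```

Request:
{"op": "move_arm", "data": {
  "motion": [
    [[-0.7,-0.35,-0.14],[0.001,-0.013,-0.039],-1],
    [[-0.68,-0.41,-0.12],[0.001,-0.013,-0.039],-1],
    [[-0.64,-0.46,-0.1],[0.001,-0.013,-0.039],-1],
    [[-0.6,-0.51,-0.08],[0.001,-0.013,-0.039],-1],
    [[-0.56,-0.56,-0.06],[0.001,-0.013,-0.039],-1],
    [[-0.52,-0.61,-0.05],[0.001,-0.013,-0.039],-1],
    [[-0.47,-0.65,-0.03],[0.001,-0.013,-0.039],-1],
    [[-0.41,-0.68,-0.02],[0.001,-0.013,-0.039],-1],
    [[-0.36,-0.71,-0.01],[0.001,-0.013,-0.039],-1],
    [[-0.3,-0.74,0],[0.001,-0.013,-0.039],-1],
    [[-0.24,-0.76,0.01],[0.001,-0.013,-0.039],-1],
    [[-0.17,-0.78,0.02],[0.001,-0.013,-0.039],-1]
  ]
}}

```text
time_s: 5.78
position: [0.6902, -0.192, 0.2146]
tool_rot: [[-0.835, -0.373, 0.404], [-0.34, 0.928, 0.153], [-0.432, -0.009, -0.902]]
ft_force: [-0.1, 0.2, -2.1]
grip_width: 0.0185
```

Request:
{"op": "move_arm", "data": {
  "motion": [
    [[0,0,0],[0,0,0],-1]
  ]
}}

```text
time_s: 5.87
position: [0.6903, -0.1946, 0.213]
tool_rot: [[-0.835, -0.374, 0.404], [-0.341, 0.927, 0.153], [-0.431, -0.01, -0.902]]
ft_force: [-0.2, 0.3, -3.2]
grip_width: 0.0188
```

```bash
python3 - <<'E'
from h import *
rel=np.array([0,0,-.0160])
s=readout.observe();print(s['position'],s['q'].round(1),s['grip_width'])
p,Rt=branchpose(.14,1,rel);plan(p,Rt,2,claw=-1)
a=snap('scene','e');b=snap('side','e');w=snap('wrist','e')
crop(a,90,120,130,130,6*.75,'pics/e1.png');crop(b,250,170,150,150,5*.8,'pics/e2.png');cv2.imwrite('pics/e3.png',w['img'])
E
```

```text
[ 0.6903255  -0.19460671  0.21302967] [ -32.5   31.8   64.6   21.7   69.1 -149.8] 0.018843261405364117
dist mm 12.830914816607196 rot 2.87
[[[-0.06, 0.22, -0.23], [0.003, 0.002, 0.011], -1], [[-0.05, 0.22, -0.23], [0.003, 0.002, 0.011], -1]]
```

View pics/e1.png

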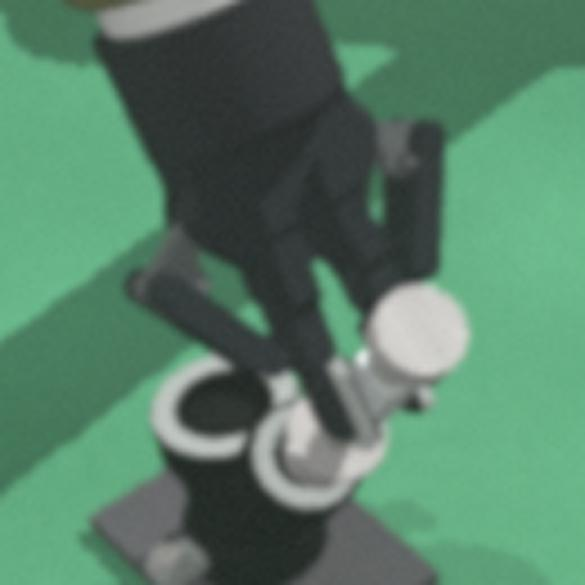

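View pics/e2.png

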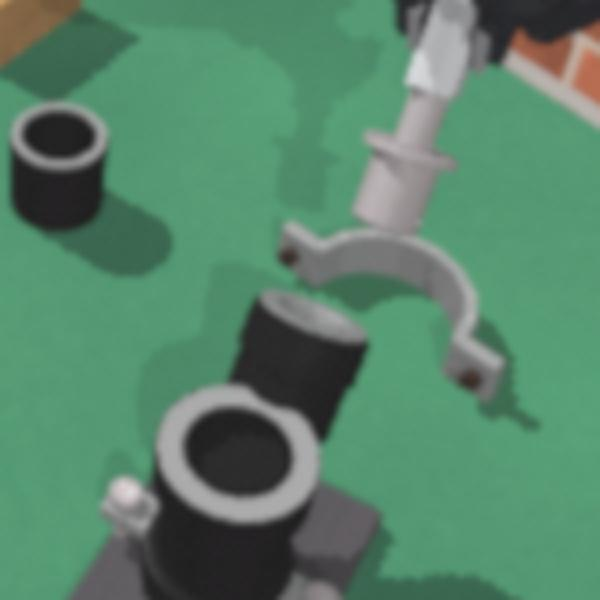

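View pics/e3.png

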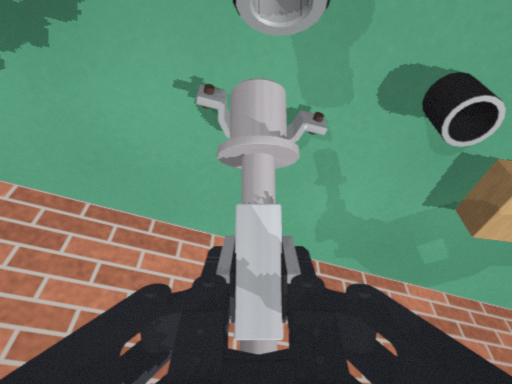

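Request:
{"op": "move_arm", "data": {
  "motion": [
    [[-0.06,0.22,-0.23],[0.003,0.002,0.011],-1],
    [[-0.05,0.22,-0.23],[0.003,0.002,0.011],-1],
    [[0,0,0],[0,0,0],-1]
  ]
}}

```text
time_s: 6.27
position: [0.6839, -0.181, 0.2227]
tool_rot: [[-0.859, -0.324, 0.396], [-0.292, 0.946, 0.141], [-0.42, 0.006, -0.907]]
ft_force: [0.3, 0.2, -2.3]
grip_width: 0.0183
```

```bash
python3 - <<'E'
from h import *
rel=np.array([0,0,-.0160])
s=readout.observe();print(s['position'],s['q'].round(1),s['grip_width'])
p,Rt=branchpose(.14,1,rel);plan(p,Rt,1,claw=-1)
a=snap('scene','f');b=snap('side','f');w=snap('wrist','f')
crop(a,100,150,100,100,6,'pics/e1.png');crop(b,300,170,110,100,6,'pics/e2.png');crop(w,190,0,160,210,3.8*.75,'pics/e3.png')
# predicted points under actual pose
p=s['position'];M=s['tool_rot'];o=p+M@rel;gx=M@np.array([.8664,0,.4994])
fx,fy,bb=br();print('axis err deg',np.degrees(np.arccos(-gx@bb)))
for n,q in dict(tip=o+gx*.088,coll=o+gx*.056,orig=o,nogo=o-gx*.066,mouth=MO).items():
    print(n,q.round(4),*(proj(d,q).round(1) for d in(a,b,w)))
E
```

```text
[ 0.68391093 -0.18099454  0.22272503] [ -31.4   30.3   65.4   20.4   69.3 -145. ] 0.018319459057850825
dist mm 6.28177110441649 rot 0.46
[[[0.04, -0.31, 0.01], [0.001, -0.001, -0.003], -1]]
axis err deg 0.2507117703069238
tip [ 0.6295 -0.1993  0.1653] [167.1 211.8] [336.7 218.1] [259.8  95.3]
coll [ 0.647  -0.1935  0.1915] [171.1 206.8] [344.  200.4] [259.8 154.8]
orig [ 0.6776 -0.1832  0.2372] [178.8 197.4] [356.9 168.6] [259.9 272.9]
nogo [ 0.7137 -0.1712  0.2912] [189.1 184.7] [372.7 129.9] [259.9 440.7]
mouth [ 0.6032 -0.2157  0.122 ] [158.1 221.3] [329.  248.5] [246.6   8. ]
```

View pics/e1.png

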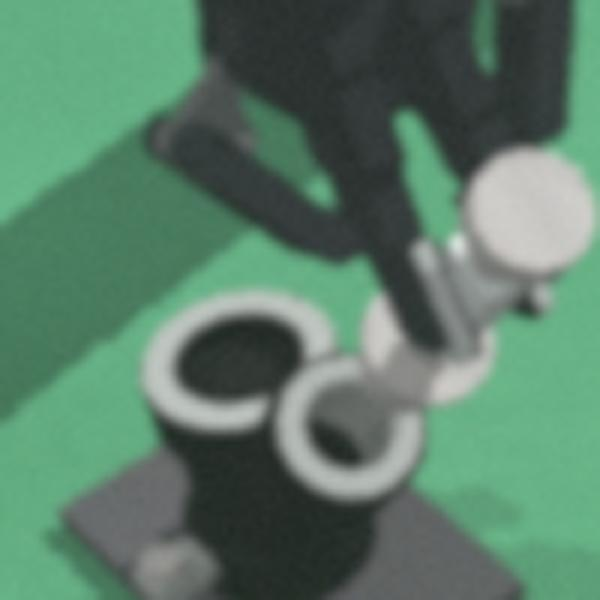

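View pics/e2.png

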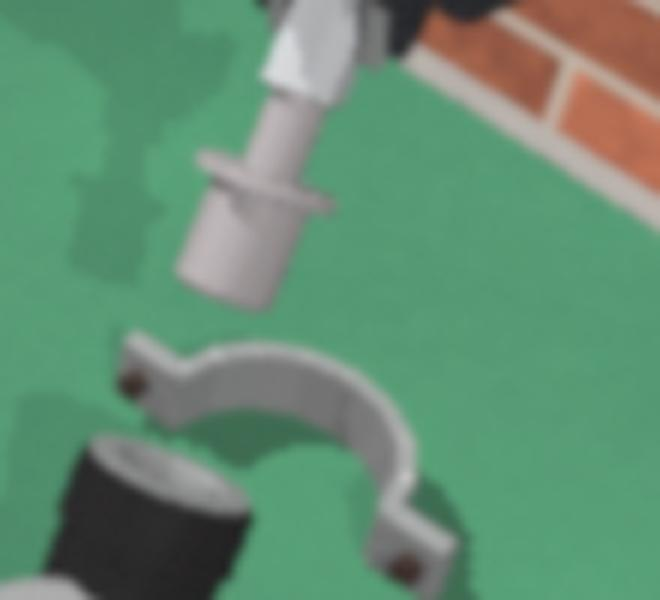

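View pics/e3.png

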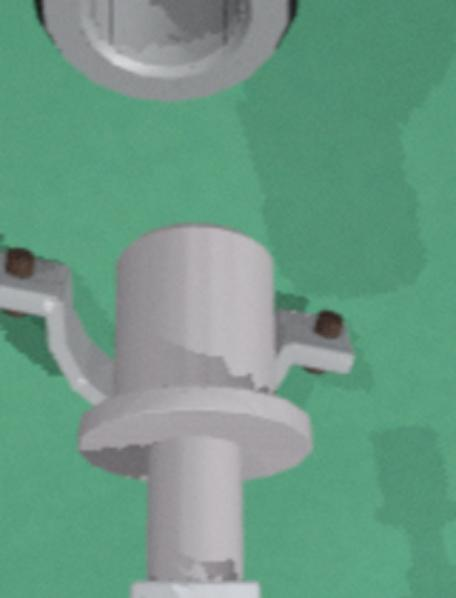

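```bash
cat >> h.py <<'E'
MO=MO+.0013*br()[1]
rel=np.array([0,-.0008,-.0160])
E
python3 - <<'E'
from h import *
p,Rt=branchpose(.105,1,rel);plan(p,Rt,4,claw=-1)
E
```

```text
dist mm 34.86527167146603 rot 0.42
[[[0.38, -0.04, 0.21], [0.0, -0.0, -0.001], -1], [[0.38, -0.04, 0.21], [0.0, -0.0, -0.001], -1], [[0.38, -0.04, 0.21], [0.0, -0.0, -0.001], -1], [[0.38, -0.04, 0.21], [0.0, -0.0, -0.001], -1]]
```

Request:
{"op": "move_arm", "data": {
  "motion": [
    [[0.38,-0.04,0.21],[0,0,-0.001],-1],
    [[0.38,-0.04,0.21],[0,0,-0.001],-1],
    [[0.38,-0.04,0.21],[0,0,-0.001],-1],
    [[0.38,-0.04,0.21],[0,0,-0.001],-1],
    [[0,0,0],[0,0,0],-1]
  ]
}}

```text
time_s: 6.83
position: [0.6631, -0.1925, 0.1887]
tool_rot: [[-0.857, -0.334, 0.393], [-0.302, 0.943, 0.143], [-0.418, 0.004, -0.908]]
ft_force: [-0.3, -0.5, -2.5]
grip_width: 0.0188
```

```bash
cat > look.py <<'E'
from h import *
import sys
def look(tag,rel,d,sgn=1,n=1):
    s=readout.observe();print(s['position'],s['q'].round(1),s['ft_force'].round(1),s['time_s'])
    p,Rt=branchpose(d,sgn,rel);plan(p,Rt,n,claw=-1)
    b=snap('side',tag);w=snap('wrist',tag);a=snap('scene',tag)
    crop(b,300,180,100,90,6,'pics/e2.png');crop(w,170,0,200,210,2.85,'pics/e3.png')
    p=s['position'];M=s['tool_rot'];o=p+M@rel;gx=M@np.array([.8664*sgn,0,.4994]);gx=gx if sgn>0 else M@np.array([.8664,0,.4994])
    fx,fy,bb=br();print('axis err deg',np.degrees(np.arccos(-gx@bb)))
    for n,q in dict(tip=o+gx*(.088 if sgn>0 else .066),orig=o,mouth=MO).items():
        r=q-MO; print(n,q.round(4),'branch xyz mm',(1000*np.array([r@np.cross(fy,bb),r@fy,r@bb])).round(1),*(proj(d,q).round(1) for d in(b,w)))
E
python3 -c "
from look import *
look('g',rel,.105)"
```

```text
[ 0.66308891 -0.19250659  0.18871079] [ -33.4   30.4   71.    21.7   64.8 -149.8] [-0.3 -0.5 -2.5] 6.8333
dist mm 5.558495057583753 rot 0.47
[[[-0.23, -0.01, -0.16], [0.003, -0.002, 0.001], -1]]
axis err deg nan
tip [ 0.609  -0.2123  0.1315] branch xyz mm [-0.   0.  11.5] [330.8 241.9] [257.1  92.7]
orig [ 0.6571 -0.1955  0.2032] branch xyz mm [ 0.5  0.  99.5] [350.3 193.3] [256.9 269.1]
mouth [ 0.6028 -0.2145  0.122 ] branch xyz mm [0. 0. 0.] [328.3 248.2] [257.1  72.7]look.py:9: RuntimeWarning: invalid value encountered in arccos
  fx,fy,bb=br();print('axis err deg',np.degrees(np.arccos(-gx@bb)))
```

View pics/e2.png

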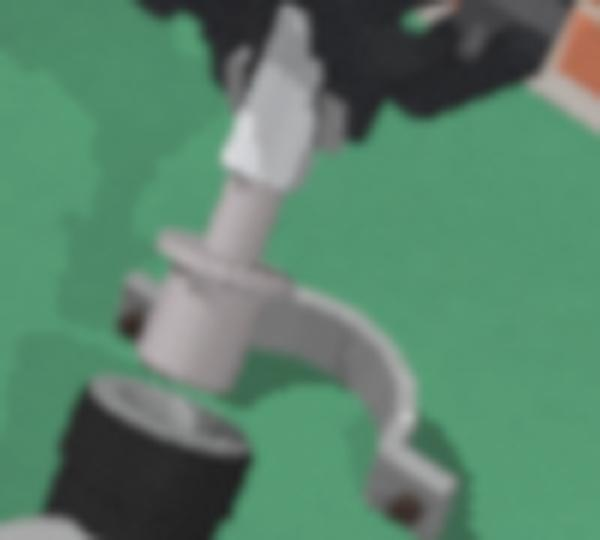

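View pics/e3.png

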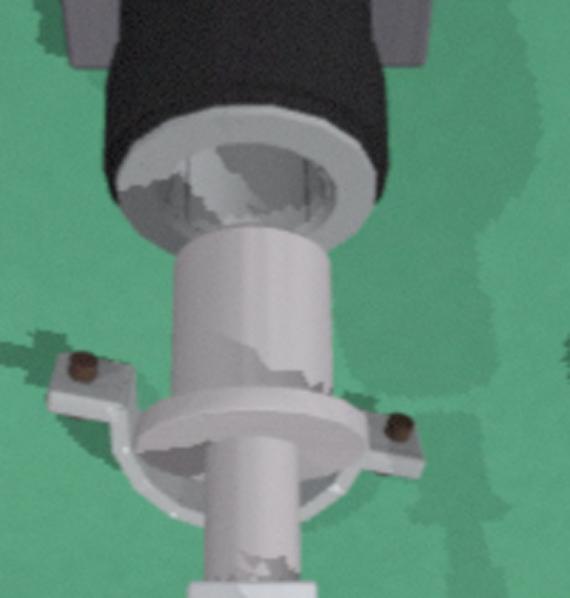

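```bash
cat >> h.py <<'E'
MO=MO-.0006*br()[1]
E
python3 - <<'E'
from h import *
p,Rt=branchpose(.080,1,rel);plan(p,Rt,4,claw=-1)
E
```

```text
dist mm 22.380301267389854 rot 0.34
[[[0.24, -0.0, 0.14], [0.0, -0.0, 0.001], -1], [[0.24, -0.0, 0.14], [0.0, -0.0, 0.001], -1], [[0.24, -0.0, 0.14], [0.0, -0.0, 0.001], -1], [[0.24, -0.0, 0.14], [0.0, -0.0, 0.001], -1]]
```

Request:
{"op": "move_arm", "data": {
  "motion": [
    [[0.24,-0.01,0.14],[0,0,0.001],-1],
    [[0.24,0,0.14],[0,0,0],-1],
    [[0.24,0,0.14],[0,0,0],-1],
    [[0.24,0,0.14],[0,0,0],-1],
    [[0,0,0],[0,0,0],-1]
  ]
}}

```text
time_s: 7.4
position: [0.6523, -0.197, 0.1723]
tool_rot: [[-0.855, -0.333, 0.398], [-0.302, 0.943, 0.14], [-0.422, -0.0, -0.907]]
ft_force: [-1.0, 0.4, -2.9]
grip_width: 0.0188
```

```bash
python3 -c "
from look import *
look('h',rel,.060)"
```

```text
[ 0.65231305 -0.19704344  0.17230239] [ -34.3   30.4   74.1   22.7   62.  -152.1] [-1.   0.4 -2.9] 7.4
dist mm 19.33018704001554 rot 0.23
[[[0.84, 0.0, 0.47], [0.001, -0.0, 0.002], -1]]
axis err deg nan
tip [ 0.5985 -0.2169  0.1148] branch xyz mm [ 0.2 -0.3 -8.7] [327. 253.] [257.1  93.3]
orig [ 0.6462 -0.2     0.1868] branch xyz mm [ 0.3 -0.1 79.3] [346.2 204.8] [256.9 269.8]
mouth [ 0.603 -0.215  0.122] branch xyz mm [0. 0. 0.] [328.7 248.3] [257.6 108.6]look.py:9: RuntimeWarning: invalid value encountered in arccos
  fx,fy,bb=br();print('axis err deg',np.degrees(np.arccos(-gx@bb)))
```

View pics/e2.png

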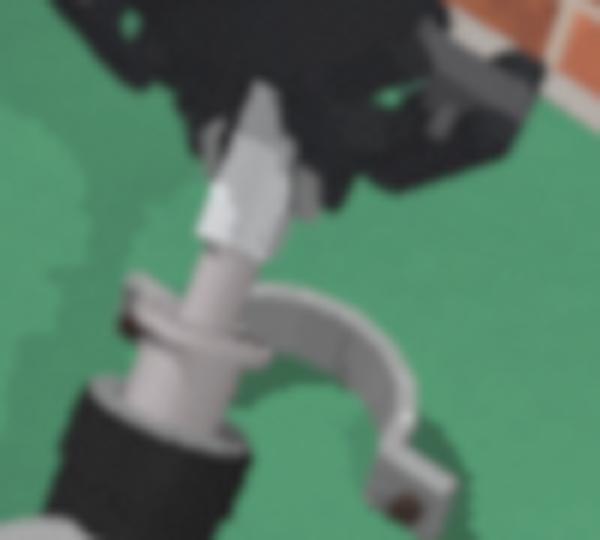

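View pics/e3.png

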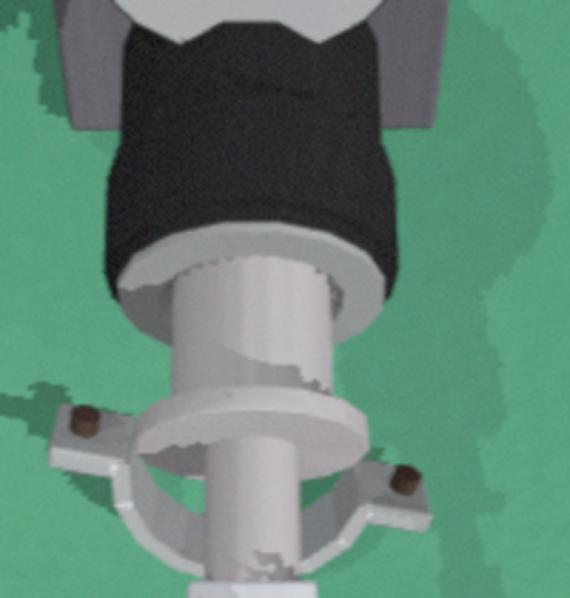

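Request:
{"op": "move_arm", "data": {
  "motion": [
    [[0.21,0,0.12],[0,0,0.001],-1],
    [[0.21,0,0.12],[0,0,0],-1],
    [[0.21,0,0.12],[0,0,0],-1],
    [[0,0,0],[0,0,0],-1]
  ]
}}

```text
time_s: 7.88
position: [0.6451, -0.2001, 0.1613]
tool_rot: [[-0.854, -0.331, 0.401], [-0.301, 0.944, 0.139], [-0.424, -0.002, -0.906]]
ft_force: [0.2, 0.1, -2.7]
grip_width: 0.0188
```

```bash
python3 -c "
from look import *
look('i',rel,.056)" 2>/dev/null
```

```text
[ 0.64509935 -0.2000936   0.16134579] [ -35.    30.4   76.1   23.3   60.2 -153.7] [ 0.2  0.1 -2.7] 7.8833
dist mm 9.886422819576966 rot 0.22
[[[0.43, 0.03, 0.24], [-0.0, 0.001, 0.002], -1]]
axis err deg nan
tip [ 0.5915 -0.2199  0.1037] branch xyz mm [  0.3  -0.8 -22.2] [324.4 260.3] [257.1  93.4]
orig [ 0.6389 -0.2031  0.1758] branch xyz mm [ 0.2 -0.5 65.8] [343.4 212.5] [256.9 269.9]
mouth [ 0.603 -0.215  0.122] branch xyz mm [0. 0. 0.] [328.7 248.3] [258.5 133.6]
```

View pics/e2.png

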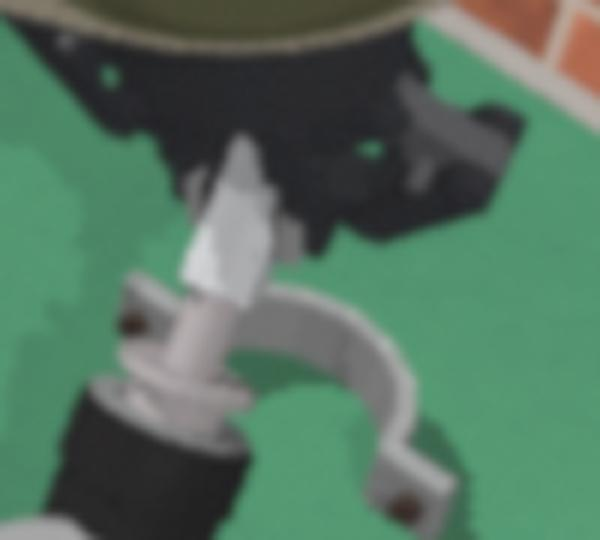

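Request:
{"op": "move_arm", "data": {
  "motion": [
    [[0.17,0.02,0.1],[0,0,0.001],-1],
    [[0.17,0.01,0.1],[0,0,0],-1],
    [[0.09,0,0.05],[0,0,0],-1],
    [[0,0,0],[0,0,0],-1]
  ]
}}

```text
time_s: 8.37
position: [0.6402, -0.2016, 0.1541]
tool_rot: [[-0.854, -0.33, 0.403], [-0.3, 0.944, 0.138], [-0.426, -0.003, -0.905]]
ft_force: [0.2, 0.3, -3.0]
grip_width: 0.0189
```

```bash
python3 -c "
from look import *
look('j',rel,.056)" 2>/dev/null
```

```text
[ 0.64023505 -0.20159579  0.15406749] [ -35.4   30.5   77.5   23.8   59.  -154.7] [ 0.2  0.3 -3. ] 8.3667
dist mm 1.0717018054178546 rot 0.31
[[[0.05, 0.02, 0.02], [-0.001, 0.002, 0.001], -1]]
axis err deg nan
tip [ 0.5867 -0.2213  0.0963] branch xyz mm [  0.5  -0.6 -31.1] [322.4 265. ] [256.8  94.1]
orig [ 0.634  -0.2046  0.1685] branch xyz mm [ 0.2 -0.3 56.9] [341.3 217.3] [256.7 270.8]
mouth [ 0.603 -0.215  0.122] branch xyz mm [0. 0. 0.] [328.7 248.3] [257.8 151.3]
```

View pics/e2.png

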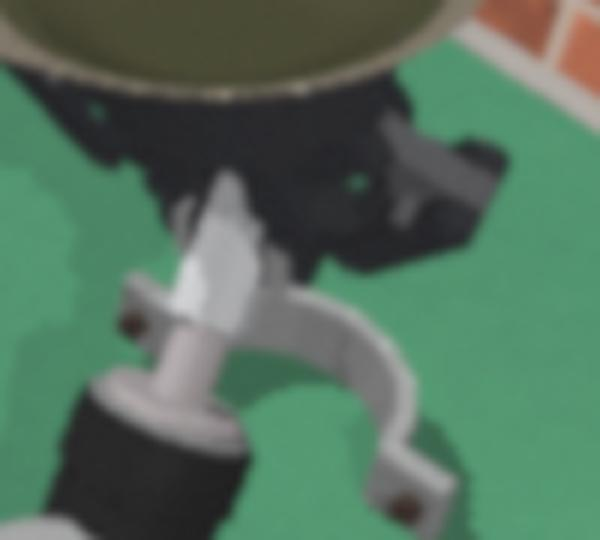

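View pics/e3.png

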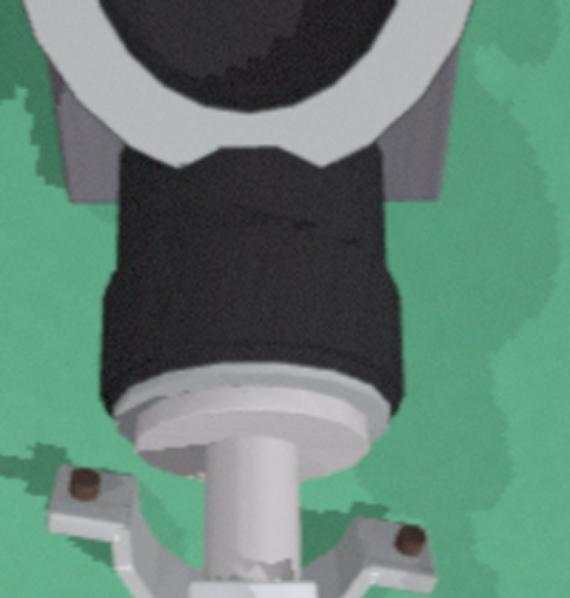

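Request:
{"op": "move_arm", "data": {
  "motion": [
    [[0.09,0.02,0.05],[0,0,0.001],-1],
    [[0.09,0,0.05],[0,0,0],-1],
    [[0.05,0,0.03],[0,0,0],-1]
  ]
}}

```text
time_s: 8.77
position: [0.6403, -0.2019, 0.1542]
tool_rot: [[-0.85, -0.328, 0.413], [-0.298, 0.945, 0.136], [-0.435, -0.007, -0.901]]
ft_force: [0.2, 1.6, 0.5]
grip_width: 0.0187
```

Request:
{"op": "move_arm", "data": {
  "motion": [
    [[0.14,0.01,0.08],[0,0,0],-1],
    [[0.14,0,0.08],[0,0,0],-1],
    [[0.14,0,0.08],[0,0,0],-1],
    [[0.1,0,0.06],[0,0,0],-1]
  ]
}}

```text
time_s: 9.1
position: [0.6401, -0.2019, 0.1548]
tool_rot: [[-0.84, -0.327, 0.433], [-0.299, 0.945, 0.135], [-0.453, -0.016, -0.891]]
ft_force: [1.3, 3.5, 8.8]
grip_width: 0.0186
```

```bash
python3 -c "
from look import *
look('k',rel,.056)" 2>/dev/null
```

```text
[ 0.64009137 -0.20187391  0.15482661] [ -35.8   30.    78.9   25.7   56.9 -156.6] [1.3 3.5 8.8] 9.1
dist mm 1.6438303151091744 rot 2.17
[[[0.06, 0.03, 0.05], [-0.007, 0.016, 0.003], -1]]
axis err deg 2.0085074445469107
tip [ 0.5884 -0.2216  0.0954] branch xyz mm [  2.3  -1.4 -30.9] [323.2 264.9] [256.8  94.3]
orig [ 0.6334 -0.2048  0.1691] branch xyz mm [-0.7 -0.3 57. ] [341.2 217.3] [256.7 271.1]
mouth [ 0.603 -0.215  0.122] branch xyz mm [0. 0. 0.] [328.7 248.3] [258.9 150.8]
```

View pics/e2.png

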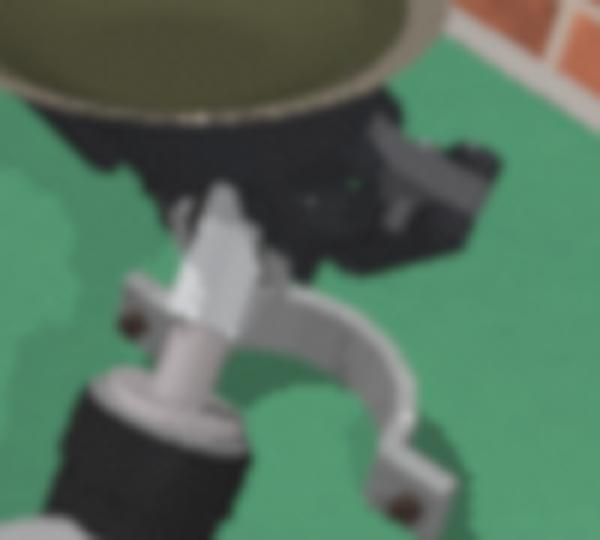

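View pics/e3.png

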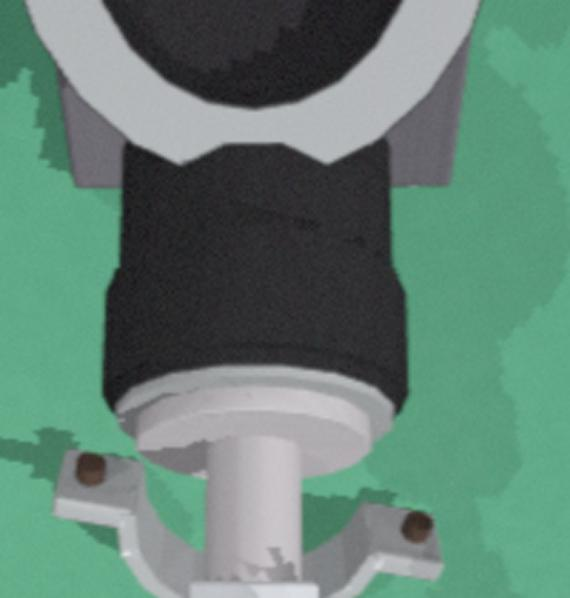

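Request:
{"op": "move_arm", "data": {
  "motion": [
    [[0,0,0],[-0.003,0.008,0.001],-1],
    [[-0.17,0,-0.1],[-0.003,0.006,0.001],-1],
    [[-0.35,0,-0.2],[0,0,0],-1],
    [[-0.35,0,-0.2],[0,0,0],-1],
    [[-0.52,0,-0.3],[0,0,0],-1],
    [[-0.7,0,-0.4],[0,0,0],-1],
    [[-0.7,0,-0.4],[0,0,0],-1],
    [[-0.7,0,-0.4],[0,0,0],-1]
  ]
}}

```text
time_s: 9.92
position: [0.6833, -0.1859, 0.2202]
tool_rot: [[-0.859, -0.327, 0.395], [-0.296, 0.945, 0.14], [-0.419, 0.003, -0.908]]
ft_force: [0.8, 0.1, -1.5]
grip_width: 0.0188
```

```bash
python3 - <<'E'
from h import *
s=readout.observe();print(s['position'],s['q'].round(1),s['ft_force'],s['grip_width'])
w=snap('wrist','l');crop(w,150,30,220,330,1.8,'pics/l.png')
E
```

```text
[ 0.68328442 -0.18592182  0.22020869] [ -31.8   30.6   65.3   20.4   69.3 -145.6] [ 0.76500887  0.10921012 -1.53481022] 0.018771601236132338
```

View pics/l.png

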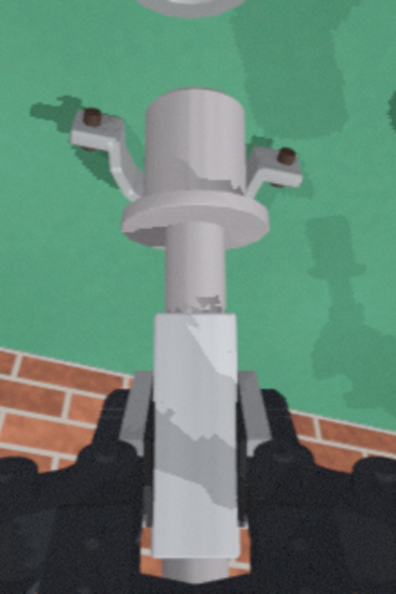

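```bash
python3 - <<'E'
from h import *
for t,pts in (('b',[(375,224),(444,229),(372,356),(430,362)]),('c',[(346,243),(437,243),(345,450),(445,450)])):
    d=load('wrist',t);W=np.array([onz(d,u/1.5625,v/1.5625,.109) for u,v in pts]);m=W.mean(0);print(W.round(4).tolist(),m,((m-C)@G*1000).round(1),((m-C)@YR*1000).round(1))
d=load('wrist','c')
W=np.array([onz(d,u/1.5625,v/1.5625,.014) for u,v in [(334,274),(450,273),(330,472),(458,471)]]);m=W.mean(0);print(m,(m-C)@G*1000,(m-C)@YR*1000)
e=W[0]+W[1]-W[2]-W[3];print(np.degrees(np.arctan2(e[1],e[0])))
E
```

```text
[[0.4884, 0.1964, 0.109], [0.525, 0.1936, 0.109], [0.4851, 0.1204, 0.109], [0.5185, 0.1165, 0.109]] [0.50425099 0.15670144 0.109     ] -1.3 0.3
[[0.4892, 0.1947, 0.109], [0.5251, 0.1916, 0.109], [0.4838, 0.1163, 0.109], [0.5195, 0.113, 0.109]] [0.5044199 0.1539147 0.109    ] -4.0 0.7
[0.504077   0.15427796 0.014     ] -3.7051636418151745 0.36232284810946364
85.62867772933706
```

```bash
cat >> h.py <<'E'
C2=C-.003*G
def placepose(h,sgn,rel):
    z=-np.cos(np.pi/6)*Z+.5*sgn*G; Rt=rot(YR,z); return C2+[0,0,h]-Rt@rel,Rt
E
python3 - <<'E'
from h import *
p,Rt=placepose(.08,1,rel);print(p);plan(p,Rt,24,claw=-1)
E
```

```text
[0.50518124 0.16292389 0.16614359]
dist mm 396.57963143563813 rot 121.86
[[[0.16, 0.81, 0.06], [-0.002, 0.012, 0.04], -1], [[0.22, 0.79, 0.07], [-0.002, 0.012, 0.04], -1], [[0.29, 0.77, 0.08], [-0.002, 0.012, 0.04], -1], [[0.35, 0.74, 0.09], [-0.002, 0.012, 0.04], -1], [[0.41, 0.71, 0.1], [-0.002, 0.012, 0.04], -1], [[0.46, 0.67, 0.11], [-0.002, 0.012, 0.04], -1], [[0.52, 0.63, 0.13], [-0.002, 0.012, 0.04], -1], [[0.56, 0.59, 0.14], [-0.002, 0.012, 0.04], -1], [[0.61, 0.54, 0.16], [-0.002, 0.012, 0.04], -1], [[0.65, 0.48, 0.18], [-0.002, 0.012, 0.04], -1], [[0.68, 0.42, 0.2], [-0.002, 0.012, 0.04], -1], [[0.71, 0.36, 0.22], [-0.002, 0.012, 0.04], -1], [[0.73, 0.3, 0.24], [-0.002, 0.012, 0.04], -1], [[0.75, 0.24, 0.26], [-0.002, 0.012, 0.04], -1], [[0.76, 0.17, 0.28], [-0.002, 0.012, 0.04], -1], [[0.76, 0.11, 0.3], [-0.002, 0.012, 0.04], -1], [[0.76, 0.04, 0.32], [-0.002, 0.012, 0.04], -1], [[0.75, -0.02, 0.34], [-0.002, 0.012, 0.04], -1], [[0.74, -0.09, 0.36], [-0.002, 0.012, 0.04], -1], [[0.72, -0.15, 0.37], [-0.002, 0.012, 0.04], -1], [[0.7, -0.21, 0.39], [-0.002, 0.012, 0.04], -1], [[0.67, -0.27, 0.41], [-0.002, 0.012, 0.04], -1], [[0.63, -0.33, 0.42], [-0.002, 0.012, 0.04], -1], [[0.59, -0.38, 0.44], [-0.002, 0.012, 0.04], -1]]
```

Request:
{"op": "move_arm", "data": {
  "motion": [
    [[0.16,0.81,0],[-0.002,0.012,0.04],-1],
    [[0.22,0.79,0],[-0.002,0.012,0.04],-1],
    [[0.29,0.77,0.02],[-0.002,0.012,0.04],-1],
    [[0.35,0.74,0.04],[-0.002,0.012,0.04],-1],
    [[0.41,0.71,0.06],[-0.002,0.012,0.04],-1],
    [[0.46,0.67,0.08],[-0.002,0.012,0.04],-1],
    [[0.52,0.63,0.1],[-0.002,0.012,0.04],-1],
    [[0.56,0.59,0.12],[-0.002,0.012,0.04],-1],
    [[0.61,0.54,0.14],[-0.002,0.012,0.04],-1],
    [[0.65,0.48,0.16],[-0.002,0.012,0.04],-1],
    [[0.68,0.42,0.18],[-0.002,0.012,0.04],-1],
    [[0.71,0.36,0.2],[-0.002,0.012,0.04],-1]
  ]
}}

```text
time_s: 10.97
position: [0.5899, -0.0066, 0.2008]
tool_rot: [[-0.778, 0.616, 0.121], [0.626, 0.742, 0.24], [0.058, 0.262, -0.963]]
ft_force: [-0.2, -0.0, -2.5]
grip_width: 0.0189
```

```bash
python3 - <<'E'
from h import *
p,Rt=placepose(.06,1,rel);plan(p,Rt,12,claw=-1);s=readout.observe();print(s['position'],s['q'].round(1))
E
```

```text
dist mm 197.2646066946515 rot 58.89
[[[0.7, 0.25, 0.35], [-0.002, 0.012, 0.039], -1], [[0.71, 0.19, 0.36], [-0.002, 0.012, 0.039], -1], [[0.72, 0.13, 0.38], [-0.002, 0.012, 0.039], -1], [[0.71, 0.07, 0.4], [-0.002, 0.012, 0.039], -1], [[0.71, 0.01, 0.42], [-0.002, 0.012, 0.039], -1], [[0.69, -0.05, 0.44], [-0.002, 0.012, 0.039], -1], [[0.68, -0.11, 0.45], [-0.002, 0.012, 0.039], -1], [[0.65, -0.16, 0.47], [-0.002, 0.012, 0.039], -1], [[0.63, -0.22, 0.48], [-0.002, 0.012, 0.039], -1], [[0.59, -0.27, 0.5], [-0.002, 0.012, 0.039], -1], [[0.56, -0.32, 0.51], [-0.002, 0.012, 0.039], -1], [[0.52, -0.36, 0.52], [-0.002, 0.012, 0.039], -1]]
[ 0.58994373 -0.00659962  0.20082836] [-19.   24.9  76.2  15.8  77.2 -73.1]
```

Request:
{"op": "move_arm", "data": {
  "motion": [
    [[0.7,0.25,0.32],[-0.002,0.012,0.039],-1],
    [[0.71,0.19,0.33],[-0.002,0.012,0.039],-1],
    [[0.72,0.13,0.35],[-0.002,0.012,0.039],-1],
    [[0.71,0.07,0.37],[-0.002,0.012,0.039],-1],
    [[0.71,0.01,0.4],[-0.002,0.012,0.039],-1],
    [[0.69,-0.05,0.42],[-0.002,0.012,0.039],-1],
    [[0.68,-0.11,0.43],[-0.002,0.012,0.039],-1],
    [[0.65,-0.16,0.45],[-0.002,0.012,0.039],-1],
    [[0.63,-0.22,0.46],[-0.002,0.012,0.039],-1],
    [[0.59,-0.27,0.48],[-0.002,0.012,0.039],-1],
    [[0.56,-0.32,0.49],[-0.002,0.012,0.039],-1],
    [[0.52,-0.36,0.5],[-0.002,0.012,0.039],-1]
  ]
}}

```text
time_s: 11.97
position: [0.5038, 0.1702, 0.1499]
tool_rot: [[0.111, 0.992, 0.055], [0.85, -0.123, 0.512], [0.515, -0.01, -0.857]]
ft_force: [0.6, 0.9, -2.0]
grip_width: 0.0186
```

Request:
{"op": "move_arm", "data": {
  "motion": [
    [[0,0,0],[0,0,0],-1]
  ]
}}

```text
time_s: 12.05
position: [0.5017, 0.1717, 0.1488]
tool_rot: [[0.115, 0.992, 0.052], [0.849, -0.125, 0.513], [0.515, -0.015, -0.857]]
ft_force: [0.7, 0.6, -2.7]
grip_width: 0.0188
```

```bash
python3 - <<'E'
from h import *
p,Rt=placepose(.04,1,rel);plan(p,Rt,2,claw=-1);s=readout.observe();print(s['position'],s['q'].round(1))
E
```

```text
dist mm 24.575001909653963 rot 3.09
[[[-0.47, 0.12, 0.38], [0.003, -0.004, -0.012], -1], [[-0.47, 0.11, 0.38], [0.003, -0.004, -0.012], -1]]
[0.50172697 0.17167206 0.14884752] [ -9.2  23.3  94.3  33.6  68.3 -16.2]
```

Request:
{"op": "move_arm", "data": {
  "motion": [
    [[-0.47,0.12,0.38],[0.003,-0.004,-0.012],-1],
    [[-0.47,0.11,0.38],[0.003,-0.004,-0.012],-1],
    [[0,0,0],[0,0,0],-1]
  ]
}}

```text
time_s: 12.3
position: [0.5056, 0.1619, 0.1259]
tool_rot: [[0.056, 0.998, 0.039], [0.865, -0.068, 0.497], [0.498, 0.006, -0.867]]
ft_force: [-1.8, -0.1, -2.0]
grip_width: 0.019
```

```bash
python3 - <<'E'
from h import *
p,Rt=placepose(.01,1,rel);plan(p,Rt,3,claw=-1);s=readout.observe();print(s['position'],s['q'].round(1))
w=snap('wrist','m');b=snap('side','m');cv2.imwrite('pics/m.png',cv2.resize(w['img'],(800,600)));crop(b,120,110,130,130,4.5,'pics/m2.png')
E
```

```text
dist mm 29.7516088328291 rot 0.6
[[[-0.23, -0.01, 0.44], [0.0, 0.0, 0.002], -1], [[-0.23, -0.01, 0.44], [0.0, 0.0, 0.002], -1], [[-0.23, -0.01, 0.44], [0.0, 0.0, 0.002], -1]]
[0.5056383  0.16190632 0.12587428] [ -9.8  25.5  94.7  32.7  66.6 -21.1]
```

View pics/m.png

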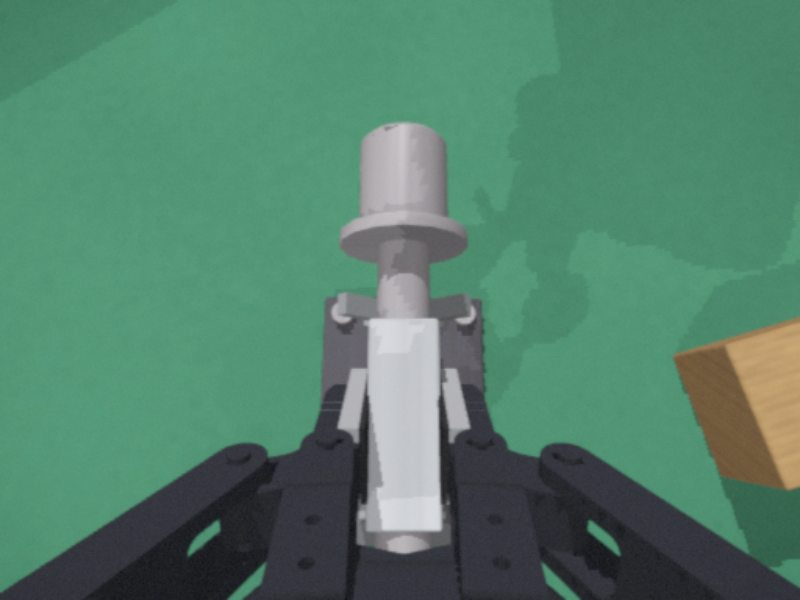

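View pics/m2.png

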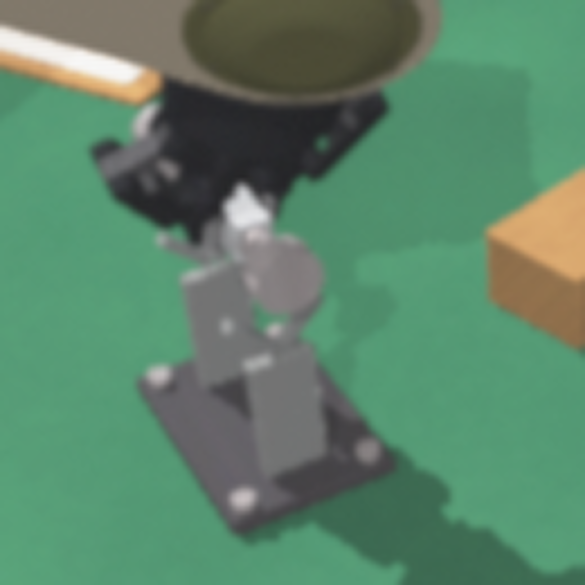

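Request:
{"op": "move_arm", "data": {
  "motion": [
    [[-0.23,-0.01,0.44],[0,0,0.002],-1],
    [[-0.23,-0.01,0.44],[0,0,0.002],-1],
    [[-0.23,-0.01,0.44],[0,0,0.001],-1],
    [[0,0,0],[0,0,0],-1]
  ]
}}

```text
time_s: 12.73
position: [0.5064, 0.1633, 0.0965]
tool_rot: [[0.068, 0.997, 0.045], [0.864, -0.081, 0.497], [0.499, 0.005, -0.867]]
ft_force: [-0.2, 0.3, -2.6]
grip_width: 0.0189
```

```bash
python3 - <<'E'
from h import *
p,Rt=placepose(.0,1,rel);plan(p,Rt,3,claw=-1);s=readout.observe();print(s['position'],s['q'].round(1))
E
```

```text
dist mm 10.42427978018461 rot 0.4
[[[-0.09, -0.02, 0.14], [0.001, 0.0, -0.0], -1], [[-0.09, -0.02, 0.14], [0.001, 0.0, -0.0], -1], [[-0.09, -0.02, 0.14], [0.001, 0.0, -0.0], -1]]
[0.50643119 0.16334336 0.09648416] [ -9.6  28.   96.7  34.1  62.5 -23.1]
```

Request:
{"op": "move_arm", "data": {
  "motion": [
    [[-0.09,-0.02,0.14],[0.001,0,0],-1],
    [[-0.09,-0.02,0.14],[0,0,0],-1],
    [[-0.09,-0.02,0.14],[0,0,0],-1],
    [[0,0,0],[0,0,0],-1]
  ]
}}

```text
time_s: 13.07
position: [0.5059, 0.1631, 0.086]
tool_rot: [[0.067, 0.997, 0.044], [0.864, -0.08, 0.498], [0.5, 0.005, -0.866]]
ft_force: [-1.8, -0.5, -0.5]
grip_width: 0.0189
```

```bash
python3 - <<'E'
from h import *
p,Rt=placepose(.0,1,rel);plan(p,Rt,1,claw=-1);s=readout.observe();print(s['position'],s['ft_force'])
E
```

```text
dist mm 0.7632202597693944 rot 0.34
[[[-0.01, -0.04, -0.01], [0.003, 0.0, -0.0], -1]]
[0.50590776 0.16311579 0.08601003] [-1.78658376 -0.52390201 -0.49473779]
```

Request:
{"op": "move_arm", "data": {
  "motion": [
    [[0,0,0],[0,0,0],-0.3],
    [[0,0,0],[0,0,0],0],
    [[0,0,0],[0,0,0],1],
    [[0,0,0],[0,0,0],1],
    [[0,0,0],[0,0,0],1],
    [[0,0,0],[0,0,0],1],
    [[0,0,0],[0,0,0],1],
    [[0,0,0],[0,0,0],1]
  ]
}}

```text
time_s: 13.73
position: [0.5066, 0.1632, 0.0868]
tool_rot: [[0.066, 0.997, 0.047], [0.863, -0.081, 0.498], [0.5, 0.007, -0.866]]
ft_force: [-0.2, 0.0, 0.3]
grip_width: 0.0856
```

Request:
{"op": "move_arm", "data": {
  "motion": [
    [[0,0,-0.8],[0,0,0],1],
    [[0,0,-0.8],[0,0,0],1],
    [[0,0,-0.8],[0,0,0],1],
    [[0,0,-0.8],[0,0,0],1],
    [[0,0,0],[0,0,0],1]
  ]
}}

```text
time_s: 14.15
position: [0.5028, 0.1306, 0.1435]
tool_rot: [[0.067, 0.997, 0.043], [0.863, -0.08, 0.499], [0.5, 0.004, -0.866]]
ft_force: [0.2, -0.8, 0.8]
grip_width: 0.0856
```

```bash
python3 - <<'E'
from h import *
s=readout.observe();print(s['position'],s['q'].round(1),s['grip_width'])
w=snap('wrist','n');b=snap('side','n');a=snap('scene','n');cv2.imwrite('pics/n.png',cv2.resize(w['img'],(800,600)));crop(b,120,130,130,100,4.5,'pics/n2.png')
for t in (185,200):
    bx,W,A=handle(w,220,150,280,275,t); print(A,bx.round(1).tolist(),W.mean(0),(W.mean(0)-C2)@G,[np.linalg.norm(W[i]-W[i-1]).round(4) for i in range(4)])
E
```

```text
[0.50276785 0.13062615 0.14351984] [-13.6  23.7  94.3  31.7  70.1 -22.2] 0.08555291751659988
2562.0 [[243.0, 170.0], [274.0, 170.0], [274.0, 258.0], [243.0, 258.0]] [0.5039996  0.15502739 0.11      ] 3.612532733994803e-05 [np.float64(0.0548), np.float64(0.0197), np.float64(0.0549), np.float64(0.0186)]
1798.0 [[243.0, 171.0], [273.0, 171.0], [273.0, 257.0], [243.0, 257.0]] [0.50368855 0.15501497 0.11      ] -1.2592043742245456e-07 [np.float64(0.0536), np.float64(0.0191), np.float64(0.0536), np.float64(0.018)]
```

View pics/n.png

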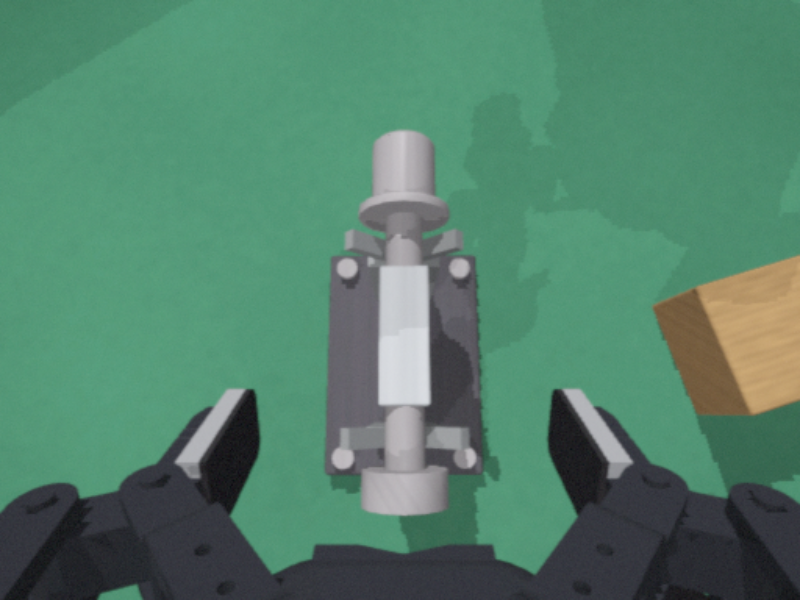

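View pics/n2.png

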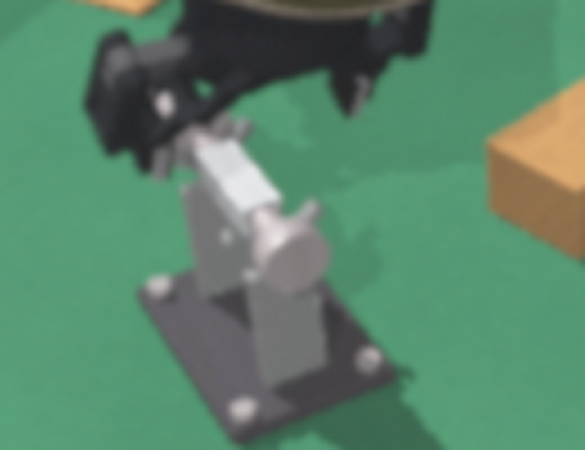

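```bash
cat >> h.py <<'E'
C=C2.copy()
E
python3 - <<'E'
from h import *
p,Rt=grasp(-1,.06);print(p);plan(p,Rt,11,claw=1)
from fk import *
P=fit().x; print(ik(p,Rt,P,np.array([5,25,90,0,70,0.])),ik(grasp(-1,0)[0],Rt,P,np.array([5,25,90,-20,70,0.])))
E
```

```text
[0.50531573 0.17509945 0.13490082]
dist mm 43.77483941455104 rot 60.07
[[[0.16, 0.0, 0.12], [-0.0, -0.046, -0.0], 1], [[0.17, 0.0, 0.11], [-0.0, -0.046, -0.0], 1], [[0.18, 0.0, 0.09], [-0.0, -0.046, -0.0], 1], [[0.18, 0.0, 0.07], [-0.0, -0.046, -0.0], 1], [[0.19, 0.0, 0.06], [-0.0, -0.046, -0.0], 1], [[0.2, 0.0, 0.04], [-0.0, -0.046, -0.0], 1], [[0.2, 0.0, 0.02], [-0.0, -0.046, -0.0], 1], [[0.2, 0.0, -0.0], [-0.0, -0.046, -0.0], 1], [[0.2, 0.0, -0.02], [-0.0, -0.046, -0.0], 1], [[0.2, 0.0, -0.04], [-0.0, -0.046, -0.0], 1], [[0.19, 0.0, -0.06], [-0.0, -0.046, -0.0], 1]]
(array([ 20.2132042 ,  38.42593499,  71.77503238, -27.19562871,
        84.05260503,  30.92578333]), np.float64(2.4425982347864306e-08)) (array([ 17.50341842,  39.31633177,  78.74418704, -28.56889907,
        75.94899541,  32.4347079 ]), np.float64(7.307515703658396e-11))
```

Request:
{"op": "move_arm", "data": {
  "motion": [
    [[0.16,0,0.1],[0,-0.046,0],1],
    [[0.17,0,0.08],[0,-0.046,0],1],
    [[0.18,0,0.06],[0,-0.046,0],1],
    [[0.18,0,0.05],[0,-0.046,0],1],
    [[0.19,0,0.04],[0,-0.046,0],1],
    [[0.2,0,0.03],[0,-0.046,0],1],
    [[0.2,0,0.02],[0,-0.046,0],1],
    [[0.2,0,0],[0,-0.046,0],1],
    [[0.2,0,0],[0,-0.046,0],1],
    [[0.2,0,0],[0,-0.046,0],1],
    [[0.19,0,0],[0,-0.046,0],1],
    [[0,0,0],[0,0,0],1]
  ]
}}

```text
time_s: 15.3
position: [0.5014, 0.1807, 0.1219]
tool_rot: [[0.055, 0.997, -0.047], [0.831, -0.072, -0.551], [-0.553, -0.009, -0.833]]
ft_force: [-1.5, -0.3, -0.7]
grip_width: 0.0849
```

```bash
python3 - <<'E'
from h import *
s=readout.observe();print(s['position'],s['q'].round(1),s['grip_width'])
p,Rt=grasp(-1,.06);plan(p,Rt,2,claw=1)
w=snap('wrist','o');cv2.imwrite('pics/o.png',cv2.resize(w['img'],(800,600)))
E
```

```text
[0.50142219 0.18072034 0.1218787 ] [ 21.   35.5  77.4 -30.   84.2  32.6] 0.08491633999546278
dist mm 14.7081486183324 rot 3.65
[[[-0.29, 0.1, -0.2], [-0.001, 0.015, 0.002], 1], [[-0.28, 0.11, -0.21], [-0.001, 0.015, 0.002], 1]]
```

View pics/o.png

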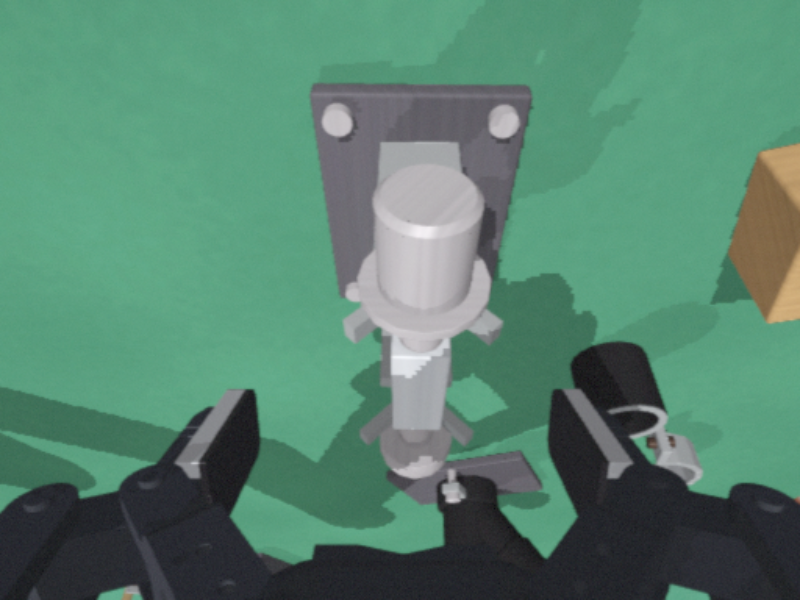

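```bash
python3 - <<'E'
from h import *
p,Rt=grasp(-1,.03);plan(p,Rt,2,claw=1)
E
```

```text
dist mm 24.24979143363015 rot 3.4
[[[-0.23, 0.1, 0.55], [-0.001, 0.014, 0.002], 1], [[-0.25, 0.1, 0.54], [-0.001, 0.014, 0.002], 1]]
```

Request:
{"op": "move_arm", "data": {
  "motion": [
    [[-0.23,0.1,0.55],[-0.001,0.014,0.002],1],
    [[-0.25,0.1,0.54],[-0.001,0.014,0.002],1],
    [[0,0,0],[0,0,0],1]
  ]
}}

```text
time_s: 15.6
position: [0.5033, 0.1609, 0.1065]
tool_rot: [[0.062, 0.997, -0.04], [0.868, -0.073, -0.49], [-0.492, -0.004, -0.871]]
ft_force: [0.8, -0.8, -0.3]
grip_width: 0.0854
```

```bash
python3 - <<'E'
from h import *
p,Rt=grasp(-1,0);plan(p,Rt,2,claw=1)
s=readout.observe();print(s['position'],s['q'].round(1),s['ft_force'])
E
```

```text
dist mm 28.31592402858004 rot 0.61
[[[-0.05, 0.02, 0.71], [-0.0, -0.002, 0.001], 1], [[-0.05, 0.02, 0.71], [-0.0, -0.002, 0.001], 1]]
[0.5032837  0.16088758 0.10650279] [ 17.7  34.4  80.9 -27.7  78.3  30.8] [ 0.83523163 -0.79238612 -0.26655347]
```

Request:
{"op": "move_arm", "data": {
  "motion": [
    [[-0.05,0.02,0.71],[0,-0.002,0.001],1],
    [[-0.05,0.02,0.71],[0,-0.002,0.001],1],
    [[0,0,0],[0,0,0],1]
  ]
}}

```text
time_s: 15.85
position: [0.5028, 0.1438, 0.0832]
tool_rot: [[0.069, 0.997, -0.04], [0.866, -0.08, -0.494], [-0.495, -0.001, -0.869]]
ft_force: [-0.6, -1.2, 0.2]
grip_width: 0.0852
```

```bash
python3 - <<'E'
from h import *
p,Rt=grasp(-1,0);plan(p,Rt,1,claw=1)
E
```

```text
dist mm 1.406012437489784 rot 0.36
[[[0.07, 0.0, -0.02], [-0.001, -0.003, -0.001], 1]]
```

Request:
{"op": "move_arm", "data": {
  "motion": [
    [[0.06,0,-0.02],[0,-0.002,0],1],
    [[0,0,0],[0,0,0],-1],
    [[0,0,0],[0,0,0],-1],
    [[0,0,0],[0,0,0],-1],
    [[0,0,0],[0,0,0],-1],
    [[0,0,0],[0,0,0],-1],
    [[0,0,0],[0,0,0],-1],
    [[0,0,0],[0,0,0],-1],
    [[0,0,0],[0,0,0],-1],
    [[0,0,0],[0,0,0],-1]
  ],
  "squeeze": 80
}}

```text
time_s: 16.68
position: [0.5045, 0.1471, 0.0861]
tool_rot: [[0.07, 0.997, -0.035], [0.866, -0.079, -0.494], [-0.495, 0.004, -0.869]]
ft_force: [1.1, -0.2, -0.0]
grip_width: 0.0188
```

```bash
python3 - <<'E'
from h import *
s=readout.observe();print(s['position'],s['q'].round(1),s['grip_width'],s['tool_rot'].round(3).tolist())
r=s['tool_rot'].T@(C-s['position']);print(r,s['tool_rot'].T@-G)
w=snap('wrist','p');cv2.imwrite('pics/p.png',cv2.resize(w['img'],(800,600)))
E
```

```text
[0.50448279 0.1470516  0.08606799] [ 16.5  35.4  83.1 -28.7  74.8  32. ] 0.018787607959594693 [[0.07, 0.997, -0.035], [0.866, -0.079, -0.494], [-0.495, 0.004, -0.869]]
[-6.16126081e-05 -1.28038737e-03 -1.60088594e-02] [-0.8686826   0.00185359  0.49536563]
```

View pics/p.png

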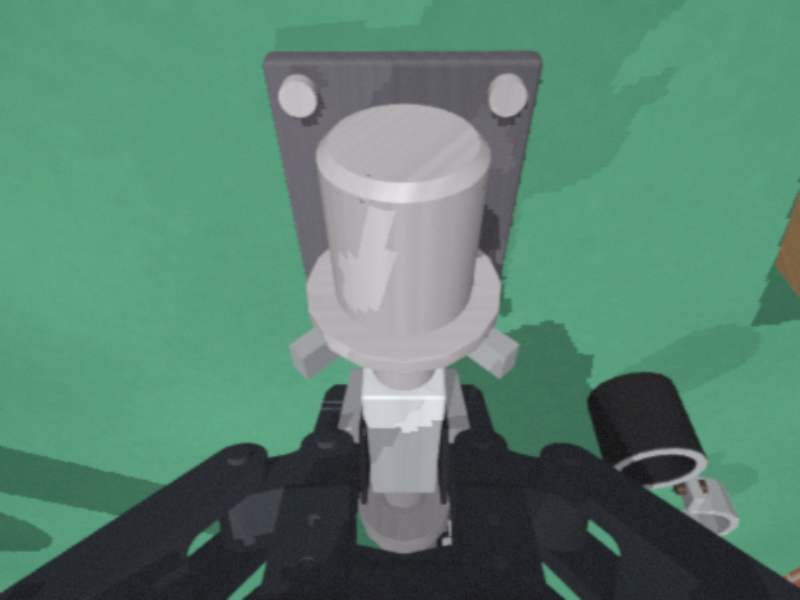

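```bash
python3 - <<'E'
from h import *
s=readout.observe();up=s['tool_rot'].T@np.array([0,0,.13/7])/.02;print(up)
p1=s['position']+[0,0,.13]
p,Rt=branchpose(.12,-1,rel);print(p);plan(p,Rt,20,p1,s['tool_rot'],-1)
w=R.from_matrix(s['tool_rot'].T@Rt).as_rotvec()
for f in np.linspace(0,1,6): print((s['tool_rot']@R.from_rotvec(w*f).as_matrix())[:,2].round(2))
E
```

```text
[-0.45994653  0.0037147  -0.80664756]
[ 0.6746193  -0.19093506  0.20579732]
dist mm 378.5270552831388 rot 83.82
[[[-0.69, 0.49, 0.42], [0.001, 0.02, 0.029], -1], [[-0.68, 0.53, 0.39], [0.001, 0.02, 0.029], -1], [[-0.66, 0.57, 0.37], [0.001, 0.02, 0.029], -1], [[-0.64, 0.61, 0.34], [0.001, 0.02, 0.029], -1], [[-0.61, 0.65, 0.31], [0.001, 0.02, 0.029], -1], [[-0.59, 0.69, 0.28], [0.001, 0.02, 0.029], -1], [[-0.55, 0.72, 0.26], [0.001, 0.02, 0.029], -1], [[-0.52, 0.76, 0.23], [0.001, 0.02, 0.029], -1], [[-0.48, 0.79, 0.21], [0.001, 0.02, 0.029], -1], [[-0.44, 0.81, 0.19], [0.001, 0.02, 0.029], -1], [[-0.4, 0.84, 0.17], [0.001, 0.02, 0.029], -1], [[-0.36, 0.86, 0.15], [0.001, 0.02, 0.029], -1], [[-0.31, 0.88, 0.13], [0.001, 0.02, 0.029], -1], [[-0.26, 0.9, 0.12], [0.001, 0.02, 0.029], -1], [[-0.21, 0.92, 0.1], [0.001, 0.02, 0.029], -1], [[-0.16, 0.93, 0.09], [0.001, 0.02, 0.029], -1], [[-0.11, 0.94, 0.09], [0.001, 0.02, 0.029], -1], [[-0.06, 0.94, 0.08], [0.001, 0.02, 0.029], -1], [[-0.0, 0.94, 0.08], [0.001, 0.02, 0.029], -1], [[0.05, 0.94, 0.07], [0.001, 0.02, 0.029], -1]]
[-0.04 -0.49 -0.87]
[-0.01 -0.34 -0.94]
[ 0.05 -0.19 -0.98]
[ 0.14 -0.05 -0.99]
[ 0.26  0.06 -0.96]
[ 0.4   0.14 -0.91]
```

Request:
{"op": "move_arm", "data": {
  "motion": [
    [[-0.46,0,-0.8],[0,0,0],-1],
    [[-0.46,0,-0.8],[0,0,0],-1],
    [[-0.46,0,-0.8],[0,0,0],-1],
    [[-0.46,0,-0.8],[0,0,0],-1],
    [[-0.46,0,-0.8],[0,0,0],-1],
    [[-0.46,0,-0.8],[0,0,0],-1],
    [[-0.46,0,-0.8],[0,0,0],-1]
  ]
}}

```text
time_s: 17.32
position: [0.5003, 0.1464, 0.2139]
tool_rot: [[0.062, 0.997, -0.052], [0.865, -0.08, -0.495], [-0.497, -0.014, -0.867]]
ft_force: [0.4, 0.3, -1.8]
grip_width: 0.0186
```

Request:
{"op": "move_arm", "data": {
  "motion": [
    [[-0.69,0.49,0.42],[0.001,0.02,0.029],-1],
    [[-0.68,0.53,0.39],[0.001,0.02,0.029],-1],
    [[-0.66,0.57,0.37],[0.001,0.02,0.029],-1],
    [[-0.64,0.61,0.34],[0.001,0.02,0.029],-1],
    [[-0.61,0.65,0.31],[0.001,0.02,0.029],-1],
    [[-0.59,0.69,0.28],[0.001,0.02,0.029],-1],
    [[-0.55,0.72,0.26],[0.001,0.02,0.029],-1],
    [[-0.52,0.76,0.23],[0.001,0.02,0.029],-1],
    [[-0.48,0.79,0.21],[0.001,0.02,0.029],-1],
    [[-0.44,0.81,0.19],[0.001,0.02,0.029],-1]
  ]
}}

```text
time_s: 18.15
position: [0.5834, -0.0249, 0.2068]
tool_rot: [[0.636, 0.767, 0.085], [0.772, -0.627, -0.105], [-0.027, 0.133, -0.991]]
ft_force: [-0.7, -0.6, -3.1]
grip_width: 0.0187
```

```bash
python3 - <<'E'
from h import *
s=readout.observe();print(s['position'],s['q'].round(1),s['grip_width'])
p,Rt=branchpose(.12,-1,rel);plan(p,Rt,10,claw=-1)
E
```

```text
[ 0.58344054 -0.02490571  0.20682822] [-11.9  24.1  75.2  -5.1  74.7  28.6] 0.01873433815572717
dist mm 189.42115620570146 rot 40.33
[[[-0.35, 0.87, 0.13], [0.001, 0.02, 0.027], -1], [[-0.31, 0.89, 0.12], [0.001, 0.02, 0.027], -1], [[-0.26, 0.91, 0.1], [0.001, 0.02, 0.027], -1], [[-0.21, 0.92, 0.09], [0.001, 0.02, 0.027], -1], [[-0.16, 0.93, 0.08], [0.001, 0.02, 0.027], -1], [[-0.11, 0.94, 0.08], [0.001, 0.02, 0.027], -1], [[-0.06, 0.94, 0.07], [0.001, 0.02, 0.027], -1], [[-0.01, 0.94, 0.07], [0.001, 0.02, 0.027], -1], [[0.04, 0.94, 0.07], [0.001, 0.02, 0.027], -1], [[0.09, 0.94, 0.07], [0.001, 0.02, 0.027], -1]]
```

Request:
{"op": "move_arm", "data": {
  "motion": [
    [[-0.35,0.87,0.1],[0.001,0.02,0.027],-1],
    [[-0.31,0.89,0.09],[0.001,0.02,0.027],-1],
    [[-0.26,0.91,0.08],[0.001,0.02,0.027],-1],
    [[-0.21,0.92,0.07],[0.001,0.02,0.027],-1],
    [[-0.16,0.93,0.06],[0.001,0.02,0.027],-1],
    [[-0.11,0.94,0.06],[0.001,0.02,0.027],-1],
    [[-0.06,0.94,0.05],[0.001,0.02,0.027],-1],
    [[-0.01,0.94,0.05],[0.001,0.02,0.027],-1],
    [[0.04,0.94,0.05],[0.001,0.02,0.027],-1],
    [[0.09,0.9,0.05],[0.001,0.02,0.027],-1],
    [[0,0,0],[0,0,0],-1]
  ]
}}

```text
time_s: 19.07
position: [0.6701, -0.2026, 0.1999]
tool_rot: [[0.865, 0.302, 0.402], [0.259, -0.953, 0.158], [0.431, -0.033, -0.902]]
ft_force: [-1.0, -0.5, -2.8]
grip_width: 0.0187
```

```bash
python3 - <<'E'
from h import *
s=readout.observe();print(s['position'],s['q'].round(1),s['grip_width'])
p,Rt=branchpose(.095,-1,rel);plan(p,Rt,3,claw=-1)
E
```

```text
[ 0.67014933 -0.20262127  0.19991666] [-34.2  30.9  68.4  22.8  67.3  32.2] 0.01872083005996112
dist mm 18.54699235232863 rot 2.55
[[[-0.21, -0.15, 0.18], [-0.003, -0.002, -0.006], -1], [[-0.2, -0.15, 0.18], [-0.003, -0.002, -0.006], -1], [[-0.2, -0.16, 0.18], [-0.003, -0.002, -0.006], -1]]
```

Request:
{"op": "move_arm", "data": {
  "motion": [
    [[-0.21,-0.15,0.18],[-0.003,-0.002,-0.006],-1],
    [[-0.2,-0.15,0.18],[-0.003,-0.002,-0.006],-1],
    [[-0.2,-0.16,0.18],[-0.003,-0.002,-0.006],-1],
    [[0,0,0],[0,0,0],-1]
  ]
}}

```text
time_s: 19.4
position: [0.6582, -0.1934, 0.1812]
tool_rot: [[0.859, 0.332, 0.39], [0.302, -0.943, 0.137], [0.413, -0.0, -0.911]]
ft_force: [0.5, -0.5, -3.7]
grip_width: 0.0187
```

```bash
sed -i 's/gx=gx if sgn>0 else M@np.array(\[.8664,0,.4994\])/gx=M@np.array([.8664*sgn,0,.4994])/' look.py; python3 -c "
from look import *
look('q',rel,.075,-1,2)
a=load('scene','q');crop(a,100,150,100,100,6,'pics/e1.png')" 2>/dev/null
```

```text
[ 0.65821969 -0.19335574  0.18124599] [-33.5  30.4  72.3  21.6  63.7  29.7] [ 0.5 -0.5 -3.7] 19.4
dist mm 15.873749486453654 rot 0.62
[[[-0.34, 0.08, 0.18], [-0.0, 0.002, 0.001], -1], [[-0.35, 0.08, 0.18], [-0.0, 0.002, 0.001], -1]]
axis err deg 0.4945958822844126
tip [ 0.6154 -0.2076  0.1422] branch xyz mm [ 0.1  3.  24.7] [332.4 234.2] [256.1 321.8]
orig [ 0.6517 -0.1948  0.1958] branch xyz mm [ 0.8  3.1 90.7] [347.  197.7] [255.4 267. ]
mouth [ 0.603 -0.215  0.122] branch xyz mm [0. 0. 0.] [328.7 248.3] [260.7 335.6]
```

View pics/e1.png

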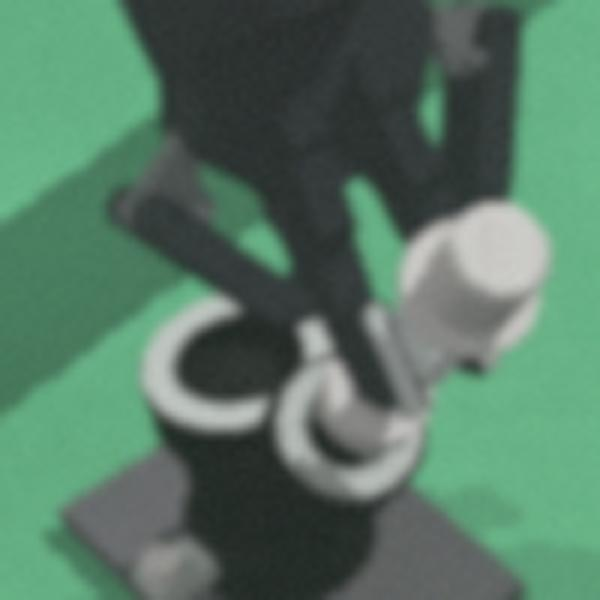

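View pics/e2.png

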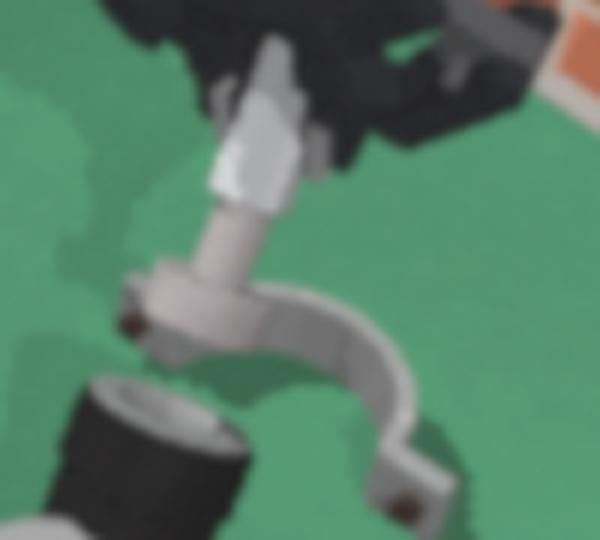

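```bash
python3 -c "
from h import *
w=load('wrist','q');cv2.imwrite('pics/q.png',cv2.resize(w['img'],(800,600)))"
```

```text
(no output)
```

View pics/q.png

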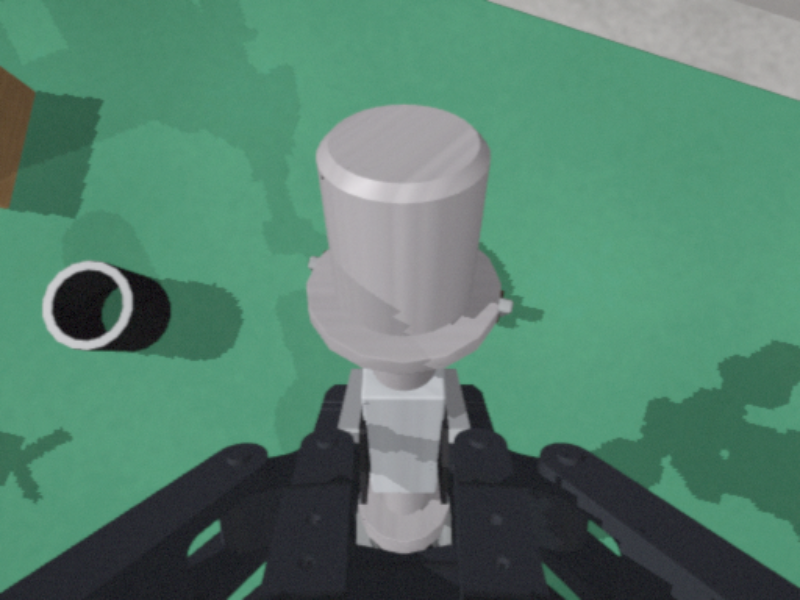

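Request:
{"op": "move_arm", "data": {
  "motion": [
    [[-0.34,0.08,0.18],[0,0.002,0.001],-1],
    [[-0.35,0.08,0.18],[0,0.002,0.001],-1],
    [[0,0,0],[0,0,0],-1]
  ]
}}

```text
time_s: 19.8
position: [0.6514, -0.2006, 0.1707]
tool_rot: [[0.855, 0.328, 0.402], [0.297, -0.945, 0.138], [0.425, 0.002, -0.905]]
ft_force: [-1.1, -0.4, -3.0]
grip_width: 0.0188
```

```bash
python3 -c "
from look import *
look('r',rel,.068,-1,2)
a=load('scene','r');crop(a,100,150,100,100,6,'pics/e1.png')" 2>/dev/null
```

```text
[ 0.65143251 -0.20064899  0.17067549] [-34.7  30.4  74.4  22.9  61.6  27.6] [-1.1 -0.4 -3. ] 19.8
dist mm 8.981798865384764 rot 0.2
[[[-0.19, -0.04, 0.12], [0.0, -0.001, -0.0], -1], [[-0.19, -0.04, 0.12], [0.0, -0.001, -0.0], -1]]
axis err deg nan
tip [ 0.6091 -0.2146  0.131 ] branch xyz mm [-0.3 -1.6 10.8] [331.8 242.9] [256.4 321.8]
orig [ 0.6447 -0.2021  0.1852] branch xyz mm [-0.4 -1.5 76.8] [346.3 206.6] [255.9 267.1]
mouth [ 0.603 -0.215  0.122] branch xyz mm [0. 0. 0.] [328.7 248.3] [254.  327.9]
```

View pics/e1.png

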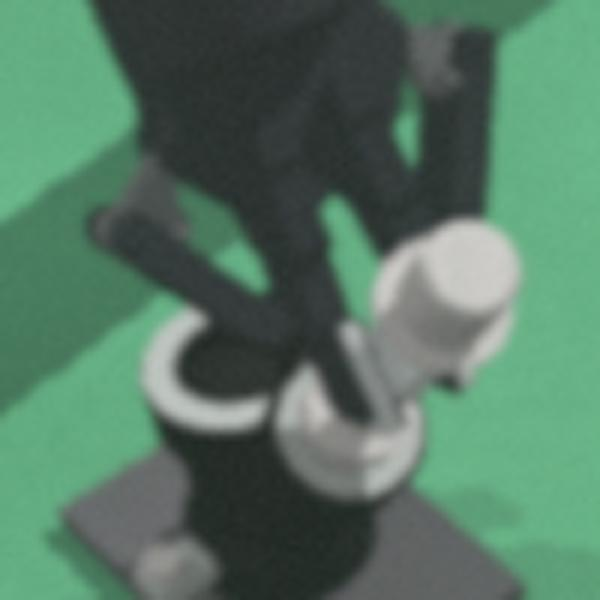

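View pics/e2.png

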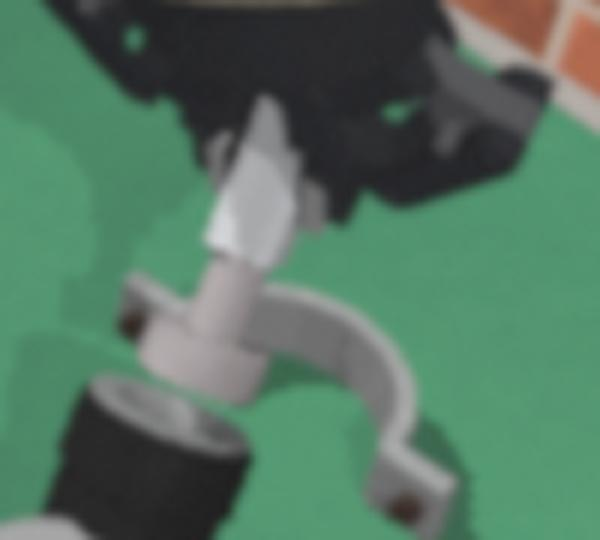

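Request:
{"op": "move_arm", "data": {
  "motion": [
    [[-0.19,-0.04,0.12],[0,0,0],-1],
    [[-0.15,-0.04,0.09],[0,0,0],-1],
    [[0,0,0],[0,0,0],-1]
  ]
}}

```text
time_s: 20.2
position: [0.6477, -0.2006, 0.1653]
tool_rot: [[0.854, 0.328, 0.405], [0.298, -0.945, 0.137], [0.427, 0.004, -0.904]]
ft_force: [-0.4, 0.3, -1.7]
grip_width: 0.0186
```

```bash
python3 -c "
from look import *
look('s',rel,.066,-1,1)" 2>/dev/null
```

```text
[ 0.6477318  -0.20064482  0.16534224] [-34.9  30.4  75.5  23.2  60.5  26.8] [-0.4  0.3 -1.7] 20.2
dist mm 4.482345498070249 rot 0.37
[[[-0.19, -0.02, 0.12], [0.002, -0.002, 0.001], -1]]
axis err deg nan
tip [ 0.6055 -0.2146  0.1256] branch xyz mm [ 0.  -0.5  4.4] [329.9 246.1] [256.3 321.6]
orig [ 0.641  -0.2021  0.1798] branch xyz mm [-0.2 -0.3 70.4] [344.2 209.9] [255.8 266.7]
mouth [ 0.603 -0.215  0.122] branch xyz mm [0. 0. 0.] [328.7 248.3] [255.6 324.4]
```

View pics/e2.png

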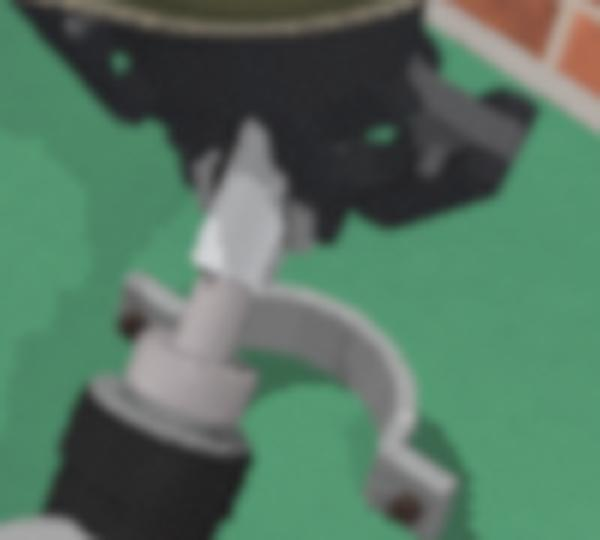

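Request:
{"op": "move_arm", "data": {
  "motion": [
    [[-0.1,-0.02,0.06],[0.001,0,0],-1],
    [[-0.1,0,0.06],[0,0,0],-1],
    [[-0.1,0,0.06],[0,0,0],-1],
    [[-0.1,0,0.06],[0,0,0],-1]
  ]
}}

```text
time_s: 20.68
position: [0.6453, -0.2017, 0.1613]
tool_rot: [[0.85, 0.329, 0.412], [0.299, -0.944, 0.138], [0.435, 0.006, -0.901]]
ft_force: [1.4, 6.2, 13.3]
grip_width: 0.0182
```

```bash
python3 -c "
from look import *
look('t',rel,.066,-1,1)" 2>/dev/null
```

```text
[ 0.64532499 -0.20169035  0.16131568] [-35.3  30.4  76.5  24.   59.5  25.6] [ 1.4  6.2 13.3] 20.6833
dist mm 0.6222661986285937 rot 0.84
[[[0.02, -0.03, -0.01], [0.003, -0.006, 0.001], -1]]
axis err deg 0.6676262800709085
tip [ 0.6035 -0.2157  0.1212] branch xyz mm [ 0.7 -0.8 -0.5] [329.1 248.7] [256.4 321.3]
orig [ 0.6385 -0.2031  0.1757] branch xyz mm [-0.1 -0.4 65.5] [343.2 212.6] [255.9 266.2]
mouth [ 0.603 -0.215  0.122] branch xyz mm [0. 0. 0.] [328.7 248.3] [255.1 322.1]
```

View pics/e2.png

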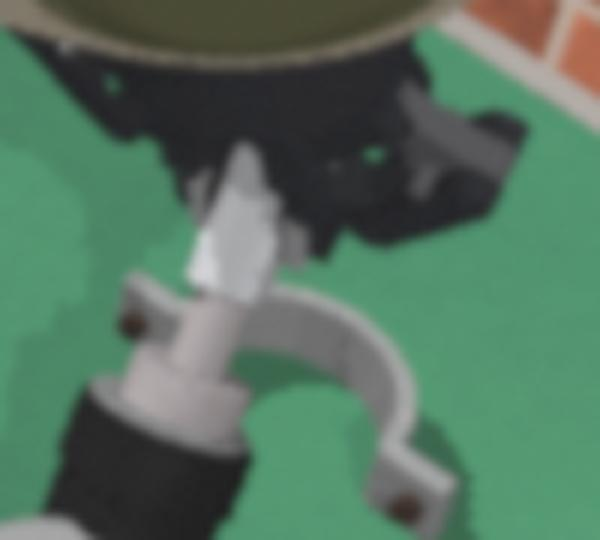

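Request:
{"op": "move_arm", "data": {
  "motion": [
    [[-0.09,0,0.06],[0,-0.002,0],-1],
    [[-0.09,0,0.06],[0,-0.002,0],-1],
    [[-0.08,0,0.05],[0,-0.002,0],-1],
    [[-0.08,0,0.05],[0,-0.002,0],-1]
  ]
}}

```text
time_s: 21.17
position: [0.6454, -0.2016, 0.1612]
tool_rot: [[0.85, 0.33, 0.412], [0.302, -0.944, 0.132], [0.432, 0.012, -0.902]]
ft_force: [2.7, 3.4, 5.1]
grip_width: 0.0187
```

Request:
{"op": "move_arm", "data": {
  "motion": [
    [[-0.08,0,0.05],[0,-0.002,0],-1],
    [[-0.08,0,0.05],[0,-0.002,0],-1],
    [[-0.08,0,0.05],[0,-0.002,0],-1]
  ]
}}

```text
time_s: 21.42
position: [0.6454, -0.2014, 0.1611]
tool_rot: [[0.85, 0.33, 0.41], [0.304, -0.944, 0.128], [0.429, 0.016, -0.903]]
ft_force: [2.8, 3.9, 5.8]
grip_width: 0.0184
```

```bash
python3 -c "
from look import *
look('u',rel,.066,-1,1)
a=load('scene','u');crop(a,100,150,100,100,6,'pics/e1.png')" 2>/dev/null
```

```text
[ 0.64537919 -0.20141029  0.16105967] [-35.   30.3  76.6  23.3  59.1  25.9] [2.8 3.9 5.8] 21.4167
dist mm 0.5806875633177854 rot 1.03
[[[0.01, -0.01, -0.02], [0.007, -0.004, 0.004], -1]]
axis err deg 0.7886205519420412
tip [ 0.6035 -0.2159  0.1212] branch xyz mm [ 0.6 -1.  -0.6] [329.2 248.8] [256.5 321.4]
orig [ 0.6386 -0.2027  0.1755] branch xyz mm [ 0.2 -0.  65.4] [343.  212.6] [256.  266.4]
mouth [ 0.603 -0.215  0.122] branch xyz mm [0. 0. 0.] [328.7 248.3] [254.9 322.1]
```

View pics/e1.png

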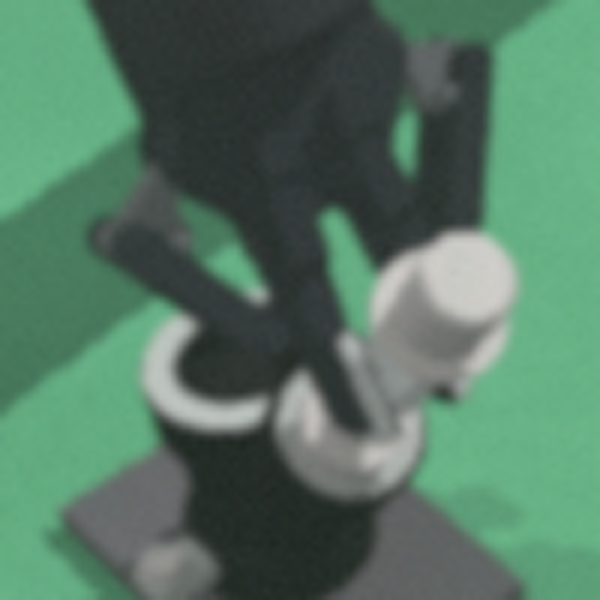

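View pics/e2.png

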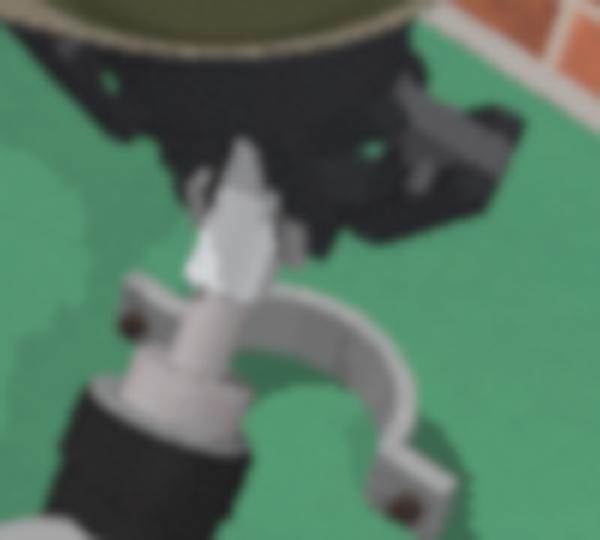

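Request:
{"op": "move_arm", "data": {
  "motion": [
    [[-0.14,0,0.08],[0.003,-0.004,0.002],-1],
    [[-0.16,0,0.09],[0.002,-0.003,0.001],-1],
    [[-0.16,0,0.09],[0,-0.003,0],-1],
    [[-0.16,0,0.09],[0,-0.003,0],-1],
    [[-0.16,0,0.09],[0,-0.003,0],-1],
    [[-0.16,0,0.09],[0,-0.003,0],-1]
  ]
}}

```text
time_s: 22.07
position: [0.6454, -0.2015, 0.161]
tool_rot: [[0.851, 0.328, 0.41], [0.304, -0.944, 0.125], [0.428, 0.018, -0.903]]
ft_force: [4.7, 8.2, 11.1]
grip_width: 0.0185
```

```bash
python3 -c "
from look import *
look('v',rel,.066,-1,1)" 2>/dev/null
```

```text
[ 0.64541837 -0.20147179  0.16096202] [-34.9  30.3  76.6  23.2  59.   26.1] [ 4.7  8.2 11.1] 22.0667
dist mm 0.6976718359555084 rot 1.09
[[[0.02, -0.02, -0.03], [0.008, -0.003, 0.003], -1]]
axis err deg 0.792194820969013
tip [ 0.6035 -0.216   0.1211] branch xyz mm [ 0.6 -1.  -0.6] [329.2 248.9] [256.5 321.4]
orig [ 0.6386 -0.2027  0.1754] branch xyz mm [ 0.2 -0.1 65.4] [343.  212.6] [256.1 266.4]
mouth [ 0.603 -0.215  0.122] branch xyz mm [0. 0. 0.] [328.7 248.3] [254.8 322.1]
```

Request:
{"op": "move_arm", "data": {
  "motion": [
    [[0.26,0,-0.15],[0,0,0],-1],
    [[0.52,0,-0.3],[0,0,0],-1],
    [[0.7,0,-0.4],[0,0,0],-1],
    [[0.7,0,-0.4],[0,0,0],-1],
    [[0.7,0,-0.4],[0,0,0],-1]
  ]
}}

```text
time_s: 22.63
position: [0.6794, -0.1881, 0.2132]
tool_rot: [[0.856, 0.327, 0.401], [0.302, -0.945, 0.127], [0.421, 0.012, -0.907]]
ft_force: [0.8, 0.3, -1.4]
grip_width: 0.0191
```

```bash
python3 - <<'E'
from h import *
p,Rt=placepose(.09,-1,rel);print(p);plan(p,Rt,20,claw=-1)
E
```

```text
[0.50395373 0.14697104 0.17614359]
dist mm 380.02227204975657 rot 83.91
[[[-0.16, -0.94, 0.01], [-0.001, -0.02, -0.029], -1], [[-0.1, -0.94, 0.02], [-0.001, -0.02, -0.029], -1], [[-0.05, -0.95, 0.02], [-0.001, -0.02, -0.029], -1], [[0.01, -0.95, 0.02], [-0.001, -0.02, -0.029], -1], [[0.07, -0.95, 0.01], [-0.001, -0.02, -0.029], -1], [[0.13, -0.94, 0.01], [-0.001, -0.02, -0.029], -1], [[0.18, -0.93, -0.0], [-0.001, -0.02, -0.029], -1], [[0.24, -0.92, -0.01], [-0.001, -0.02, -0.029], -1], [[0.29, -0.9, -0.02], [-0.001, -0.02, -0.029], -1], [[0.34, -0.88, -0.04], [-0.001, -0.02, -0.029], -1], [[0.39, -0.86, -0.06], [-0.001, -0.02, -0.029], -1], [[0.44, -0.84, -0.08], [-0.001, -0.02, -0.029], -1], [[0.49, -0.81, -0.1], [-0.001, -0.02, -0.029], -1], [[0.53, -0.78, -0.12], [-0.001, -0.02, -0.029], -1], [[0.57, -0.74, -0.14], [-0.001, -0.02, -0.029], -1], [[0.61, -0.71, -0.17], [-0.001, -0.02, -0.029], -1], [[0.64, -0.67, -0.2], [-0.001, -0.02, -0.029], -1], [[0.67, -0.63, -0.23], [-0.001, -0.02, -0.029], -1], [[0.7, -0.59, -0.26], [-0.001, -0.02, -0.029], -1], [[0.72, -0.55, -0.29], [-0.001, -0.02, -0.029], -1]]
```

Request:
{"op": "move_arm", "data": {
  "motion": [
    [[-0.16,-0.94,-0.04],[-0.001,-0.02,-0.029],-1],
    [[-0.1,-0.94,-0.04],[-0.001,-0.02,-0.029],-1],
    [[-0.05,-0.95,-0.04],[-0.001,-0.02,-0.029],-1],
    [[0.01,-0.95,-0.02],[-0.001,-0.02,-0.029],-1],
    [[0.07,-0.95,-0.02],[-0.001,-0.02,-0.029],-1],
    [[0.13,-0.94,-0.02],[-0.001,-0.02,-0.029],-1],
    [[0.18,-0.93,-0.02],[-0.001,-0.02,-0.029],-1],
    [[0.24,-0.92,-0.03],[-0.001,-0.02,-0.029],-1],
    [[0.29,-0.9,-0.04],[-0.001,-0.02,-0.029],-1],
    [[0.34,-0.88,-0.06],[-0.001,-0.02,-0.029],-1]
  ]
}}

```text
time_s: 23.47
position: [0.585, -0.023, 0.1988]
tool_rot: [[0.597, 0.799, 0.077], [0.799, -0.582, -0.153], [-0.078, 0.153, -0.985]]
ft_force: [0.6, 0.6, -2.3]
grip_width: 0.0184
```

```bash
python3 - <<'E'
from h import *
p,Rt=placepose(.07,-1,rel);s=readout.observe();print(s['position'],s['q'].round(1));plan(p,Rt,10,claw=-1)
E
```

```text
[ 0.58503698 -0.02297718  0.19877022] [-10.3  25.   75.4  -8.2  73.8  28. ]
dist mm 193.06455524581156 rot 39.83
[[[0.45, -0.85, 0.05], [-0.001, -0.019, -0.027], -1], [[0.5, -0.82, 0.03], [-0.001, -0.019, -0.027], -1], [[0.55, -0.79, 0.01], [-0.001, -0.019, -0.027], -1], [[0.59, -0.76, -0.02], [-0.001, -0.019, -0.027], -1], [[0.64, -0.72, -0.04], [-0.001, -0.019, -0.027], -1], [[0.67, -0.69, -0.07], [-0.001, -0.019, -0.027], -1], [[0.71, -0.65, -0.1], [-0.001, -0.019, -0.027], -1], [[0.74, -0.61, -0.13], [-0.001, -0.019, -0.027], -1], [[0.77, -0.56, -0.16], [-0.001, -0.019, -0.027], -1], [[0.79, -0.52, -0.19], [-0.001, -0.019, -0.027], -1]]
```

Request:
{"op": "move_arm", "data": {
  "motion": [
    [[0.45,-0.85,0.02],[-0.001,-0.019,-0.027],-1],
    [[0.5,-0.82,0],[-0.001,-0.019,-0.027],-1],
    [[0.55,-0.79,-0.02],[-0.001,-0.019,-0.027],-1],
    [[0.59,-0.76,-0.04],[-0.001,-0.019,-0.027],-1],
    [[0.64,-0.72,-0.06],[-0.001,-0.019,-0.027],-1],
    [[0.67,-0.69,-0.09],[-0.001,-0.019,-0.027],-1],
    [[0.71,-0.65,-0.12],[-0.001,-0.019,-0.027],-1],
    [[0.74,-0.61,-0.15],[-0.001,-0.019,-0.027],-1],
    [[0.77,-0.56,-0.18],[-0.001,-0.019,-0.027],-1],
    [[0.79,-0.52,-0.21],[-0.001,-0.019,-0.027],-1],
    [[0,0,0],[0,0,0],-1]
  ]
}}

```text
time_s: 24.38
position: [0.4972, 0.1559, 0.1547]
tool_rot: [[0.042, 0.998, -0.045], [0.848, -0.059, -0.526], [-0.528, -0.016, -0.849]]
ft_force: [-0.9, -0.2, -3.4]
grip_width: 0.0193
```

```bash
python3 - <<'E'
from h import *
p,Rt=placepose(.04,-1,rel);s=readout.observe();print(s['position'],s['q'].round(1));plan(p,Rt,3,claw=-1)
E
```

```text
[0.49717241 0.15591805 0.15471657] [ 18.3  31.3  78.5 -29.2  84.7  27.9]
dist mm 30.699353593737886 rot 2.31
[[[0.13, 0.13, 0.48], [-0.001, 0.005, 0.004], -1], [[0.13, 0.13, 0.48], [-0.001, 0.005, 0.004], -1], [[0.12, 0.13, 0.48], [-0.001, 0.005, 0.004], -1]]
```

Request:
{"op": "move_arm", "data": {
  "motion": [
    [[0.13,0.13,0.48],[-0.001,0.005,0.004],-1],
    [[0.13,0.13,0.48],[-0.001,0.005,0.004],-1],
    [[0.12,0.13,0.48],[-0.001,0.005,0.004],-1],
    [[0,0,0],[0,0,0],-1]
  ]
}}

```text
time_s: 24.72
position: [0.5047, 0.1483, 0.1241]
tool_rot: [[0.068, 0.997, -0.034], [0.864, -0.076, -0.498], [-0.499, 0.004, -0.866]]
ft_force: [0.4, 0.0, -2.8]
grip_width: 0.0191
```

```bash
python3 - <<'E'
from h import *
p,Rt=placepose(.012,-1,rel);s=readout.observe();print(s['position'],s['q'].round(1));plan(p,Rt,3,claw=-1)
w=snap('wrist','w');b=snap('side','w');cv2.imwrite('pics/w.png',cv2.resize(w['img'],(800,600)));crop(b,120,110,130,130,4.5,'pics/w2.png')
E
```

```text
[0.5047404  0.14834021 0.12411463] [ 16.7  32.8  80.7 -28.4  79.4  29.7]
dist mm 26.018995018020483 rot 0.26
[[[0.2, -0.01, 0.39], [0.001, -0.0, -0.0], -1], [[0.2, -0.01, 0.39], [0.001, -0.0, -0.0], -1], [[0.2, -0.01, 0.39], [0.001, -0.0, -0.0], -1]]
```

View pics/w.png

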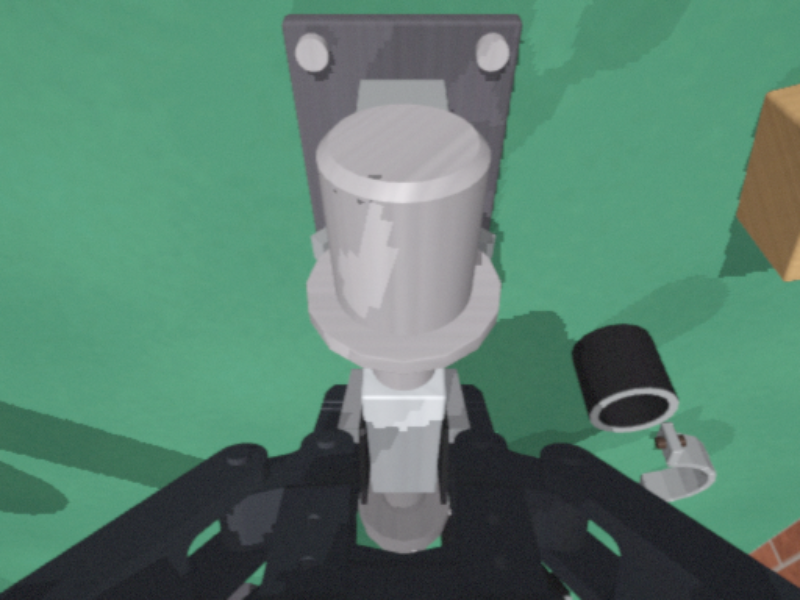

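View pics/w2.png

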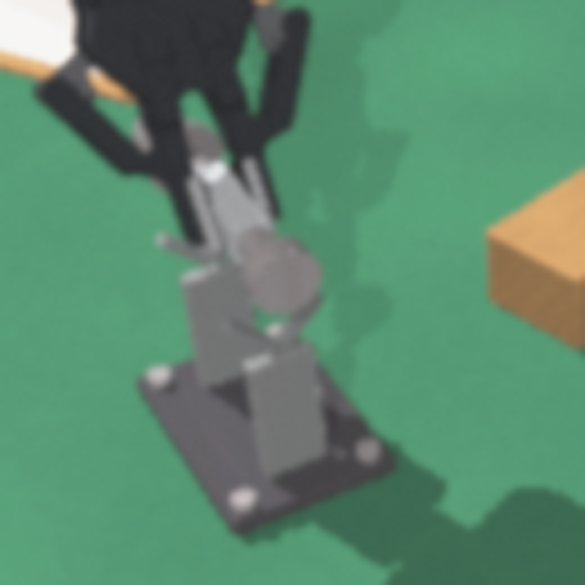

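Aligned above the rest (bolts centred at x≈402, gauge at ≈403). Lower.

Request:
{"op": "move_arm", "data": {
  "motion": [
    [[0.2,-0.01,0.39],[0.001,0,0],-1],
    [[0.2,-0.01,0.39],[0,0,0],-1],
    [[0.2,-0.01,0.39],[0,0,0],-1],
    [[0,0,0],[0,0,0],-1]
  ]
}}

```text
time_s: 25.15
position: [0.5052, 0.1475, 0.0985]
tool_rot: [[0.07, 0.997, -0.032], [0.864, -0.077, -0.498], [-0.499, 0.007, -0.867]]
ft_force: [-1.3, -0.1, -2.8]
grip_width: 0.0189
```

```bash
python3 - <<'E'
from h import *
p,Rt=placepose(.0,-1,rel);s=readout.observe();print(s['position'],s['ft_force']);plan(p,Rt,3,claw=-1)
E
```

```text
[0.50516394 0.14754567 0.09850102] [-1.28892006 -0.05234094 -2.83265165]
dist mm 12.429837679235288 rot 0.41
[[[0.09, -0.02, 0.18], [0.001, -0.0, -0.001], -1], [[0.09, -0.02, 0.18], [0.001, -0.0, -0.001], -1], [[0.09, -0.02, 0.18], [0.001, -0.0, -0.001], -1]]
```

Request:
{"op": "move_arm", "data": {
  "motion": [
    [[0.09,-0.02,0.18],[0.001,0,0],-1],
    [[0.09,-0.02,0.18],[0.001,0,0],-1],
    [[0.09,-0.02,0.18],[0,0,0],-1],
    [[0,0,0],[0,0,0],-1]
  ]
}}

```text
time_s: 25.48
position: [0.5046, 0.147, 0.086]
tool_rot: [[0.071, 0.997, -0.035], [0.863, -0.079, -0.498], [-0.5, 0.005, -0.866]]
ft_force: [-1.5, 0.1, 0.8]
grip_width: 0.0187
```

```bash
python3 - <<'E'
from h import *
p,Rt=placepose(.0,-1,rel);s=readout.observe();print(s['position'],s['ft_force']);plan(p,Rt,1,claw=-1)
E
```

```text
[0.50457464 0.1469701  0.08602647] [-1.45033365  0.05257884  0.75017248]
dist mm 0.6318590157356426 rot 0.31
[[[-0.01, -0.03, -0.0], [0.002, -0.0, -0.002], -1]]
```

Seated at the same height as before; release and retreat.

Request:
{"op": "move_arm", "data": {
  "motion": [
    [[0,0,0],[0,0,0],-0.3],
    [[0,0,0],[0,0,0],0],
    [[0,0,0],[0,0,0],1],
    [[0,0,0],[0,0,0],1],
    [[0,0,0],[0,0,0],1],
    [[0,0,0],[0,0,0],1],
    [[0,0,0],[0,0,0],1],
    [[0,0,0],[0,0,0],1]
  ]
}}

```text
time_s: 26.15
position: [0.5051, 0.147, 0.0866]
tool_rot: [[0.071, 0.997, -0.033], [0.863, -0.078, -0.498], [-0.499, 0.007, -0.866]]
ft_force: [-0.2, 0.6, -0.5]
grip_width: 0.0857
```

Request:
{"op": "move_arm", "data": {
  "motion": [
    [[0,0,-0.7],[0,0,0],1],
    [[0,0,-0.7],[0,0,0],1],
    [[0,0,-0.7],[0,0,0],1],
    [[0,0,-0.7],[0,0,0],1],
    [[0,0,-0.9],[0,0,0],1],
    [[0,0,-0.9],[0,0.03,0],1],
    [[0,0,-0.9],[0,0.04,0],1],
    [[0,0,-0.9],[0,0.04,0],1],
    [[0,0,0],[0,0,0],1],
    [[0,0,0],[0,0,0],1]
  ]
}}

```text
time_s: 26.98
position: [0.5086, 0.2105, 0.2032]
tool_rot: [[0.075, 0.997, -0.018], [0.957, -0.077, -0.28], [-0.28, 0.004, -0.96]]
ft_force: [-0.2, -0.3, -0.4]
grip_width: 0.0853
```

```bash
python3 - <<'E'
from h import *
s=readout.observe();print(s['position'],s['q'].round(1),s['qvel'].round(2),s['ft_force'])
w=snap('wrist','x');b=snap('side','x');a=snap('scene','x');cv2.imwrite('pics/x.png',cv2.resize(w['img'],(800,600)));cv2.imwrite('pics/x1.png',cv2.resize(a['img'],(800,600)));crop(b,120,130,130,100,4.5,'pics/x2.png')
print([proj(w,C+G*k+[0,0,.01]) for k in(-.028,0,.028)])
E
```

```text
[0.50858778 0.21053617 0.20316673] [ 17.3  27.1  72.2 -15.2  86.8  23.3] [-0.68 -2.18 -1.8   1.33  0.2  -1.1 ] [-0.19738432 -0.30914916 -0.42887508]
[array([258.57672824, 245.12826617]), array([258.58137925, 220.4473926 ]), array([258.58660524, 192.7152755 ])]
```

View pics/x.png

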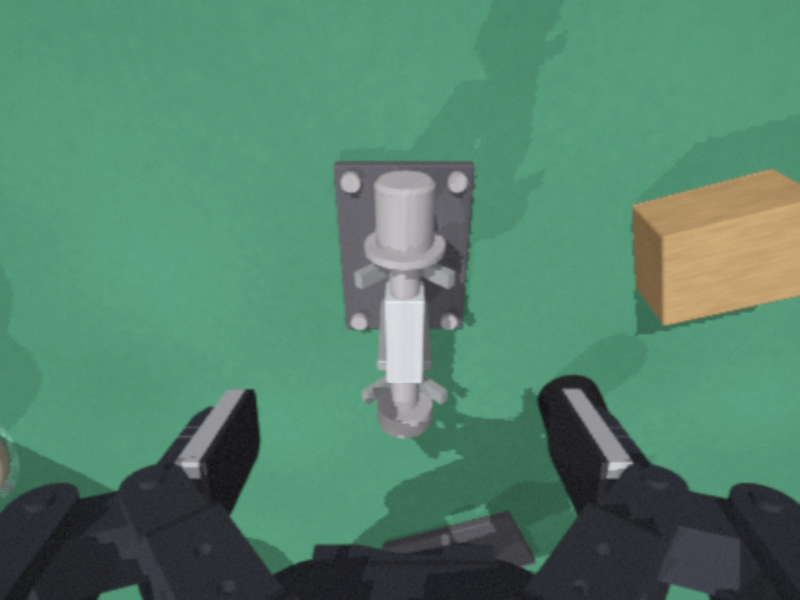

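View pics/x1.png

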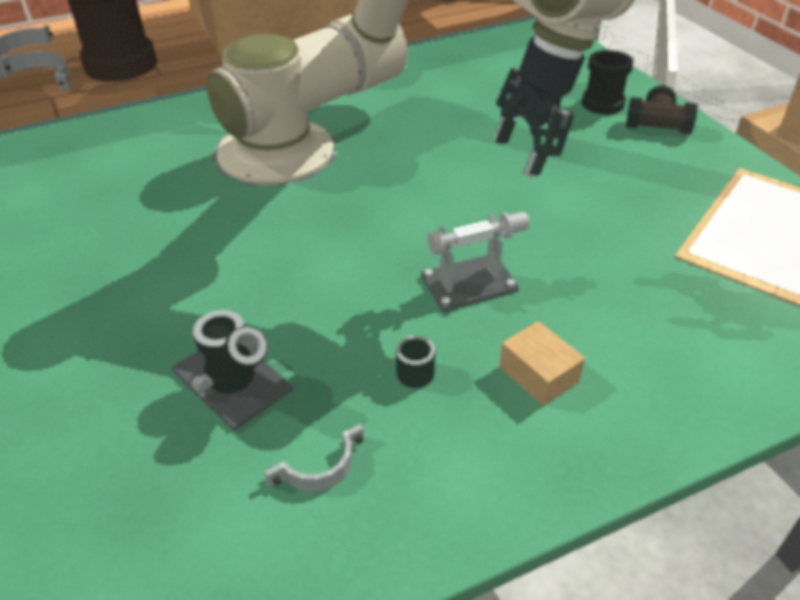

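View pics/x2.png

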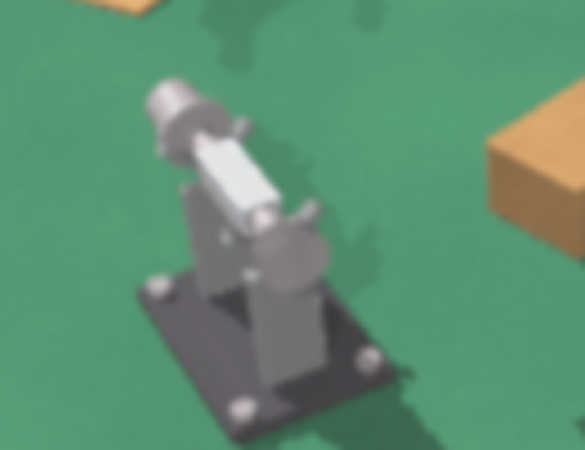

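The gauge lies in both Vs with the jaws clear. The handle runs from row 299 to 381 in the enlarged wrist view, against a predicted 301 to 383. The bystanders have not moved, so I am handing in.

```bash
python3 -c "
from rig import job
print(job.close_job())"
```

```text
the job is handed in; nothing more can be done
None
```

I carried out both gauge checks and handed the job in at about 27 s of the 72 s allowed. No verdict was reported.

- **Go plug:** it slid in until the collar sat on the rim and further pushing did not move it. The measured tip depth was about 31 mm, within 2.3 mm of the bore axis and within about 2° of it. I then drew it out, laid the gauge in both Vs and let go. The wrist picture put it within 1 mm of my estimate of the rest's middle along its axis.
- **No-go plug:** using the mirrored grip, I pressed it on the mouth for over 1 s, with readings of roughly 9–18 N. The tip stayed about 0.6 mm below my estimated rim plane, within about 1 mm of centre and 0.8° of square, so it did not enter.
- **Final state:** the gauge lies in both Vs, released, with the open gripper about 10 cm clear. The handle appeared within about 2 pixels of where it was predicted. The coupling, saddle clamp and carton look unmoved in the scene picture.

**Small disagreements:**
- The seated collar read about 1 mm off my estimated rim position, which is within the camera calibration.
- The rest's middle came out 1.3 to 4 mm from the gauge's starting point along the rest, depending on the view. I used 3 mm.

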